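# Hang two bent covers on the inspection bar and switch on the light

### The job

Pick up the two bent aluminium covers and hang each one astride the horizontal bar of the inspection stand, legs down and the top plate resting flat on the bar: the tall one in the half of the bar on the switch's side of the stand, the short one in the other half. When both hang there, released, push the switch lever all the way over to the far side to turn on the light. Do not drop or fling the covers, do not bump the light strip above the bar, and leave the bin, carton, bottle and tape where they are.

Things in the scene. Friction and masses are not known exactly. Their poses are not given: they have to be found in the camera images.
- tall_cover: Tall aluminium cover, an upside-down U, 119 mm high, 0.2 kg. Top plate 60 x 60 x 4 mm; legs 4 mm thick at its -x and +x edges reach 75 mm below the plate, 52 mm clear between them, open at both y ends. Grip lug on top: 50 (x) x 10 (y) x 40 mm high. Origin: centre of the plate's UNDERSIDE (75 mm above the table at start); lug spans 4 to 44 mm above it. z up; yaw within 0.3 rad.
- short_cover: Short aluminium cover: same plate, gap and lug as the tall one, but its legs reach only 40 mm below the top plate (84 mm high overall, 0.16 kg). Origin: centre of the underside of the top plate, 40 mm above the table at start; lug spans 4 to 44 mm above it. z up.
- stand: Fixed inspection stand. Origin on the table below the bar's middle; x away from the robot, y along the bar. Base plate 8 mm thick, x -20 to +50, y +-210 mm. Square aluminium bar 24 x 24 x 360 mm, top face 115 mm above the table, on thin posts at y +-174 mm; lamp posts (22 x 16 mm, 338 mm high) at x +34, y +-200 mm.
- bar_top (a point): Middle of the bar's top face, axes as the stand's. A dark divider plate here (6 mm along y, 30 along x, standing 8 mm proud of the bar) parts the bar into two halves. A hung cover has its origin at this height, legs either side of the bar, near y = +90 or -90 mm.
- lamp: Light strip fixed over the bar, 42 (x) x 430 (y) x 28 mm. Origin: centre of its underside, 320 mm above the table (205 above the bar) and 21 mm beyond the bar's middle in the stand's x, so its near edge is over the bar's middle line: an upright gripper over the bar hits it; lean the tool back towards the robot by 35 to 45 degrees.
- switch_base: Fixed grey block of the light's switch, 70 x 50 x 25 mm, on the table left or right of the stand. Origin: centre of its underside; x away from the robot.
- switch (a joint): Angle of the black switch lever, rad: 0 leaning towards the robot (off), 1.0 leaning fully away from it (on). It stays where it is left; swings in the x-z plane of the block.
- switch_tip (a point): Centre of the round end of the switch lever, the ball's centre (26 mm ball). Pivot 22 mm above the table in the middle of the block, 80 mm from the ball's centre; it leans 0.5 rad towards the robot (block's -x) at joint 0 and 0.5 rad to +x at joint 1. Needs about 1 N.
- parts_bin: Red open parts bin 150 x 100 x 65 mm, loose, across the stand from the switch; not to be moved. Origin: centre of its underside.
- carton: Cardboard carton 70 x 120 x 80 mm behind the stand; not to be moved. Origin: centre of its underside.
- bottle: White bottle, 60 mm across, 130 mm high, behind the stand; not to be moved. Origin: centre of its underside.
- tape: Roll of black tape lying flat between the covers, 68 mm across, 24 mm high; not to be moved. Origin: centre of its underside.
Not all that is in view belongs to the job. What is shaped like the tall_cover but pink is not meant. Leave any green look-alike of the switch_base alone.

How it is judged:
By the outcome, as a careful person would: the job done as asked, in the order asked, and still so for the second after the job is handed in, with the robot touching nothing.
It also fails if it takes over 64 s, if anything falls off the work surface, if the arm or the gripper's body presses on something with over 40 N, if the wrist force passes 120 N, or if a joint passes its speed limit or range.

### The arm

A 7-joint arm with a two-finger parallel gripper is mounted at the origin on the work surface. World frame = base frame: x ahead of the robot, y to its left, z up, the work surface at z = 0. Lengths are in mm, angles in rad, forces in N, time in s.
With the tool pointing down it reaches from about 400 to 850 mm from the base axis. Payload 4.5 kg.
Tool frame: the origin (TCP) lies on the centre line of the jaws, within the pads' length; the fingertips stand ahead of it and the grasp point (between the pads) lies 8 mm behind it (bot.tcp_to_tips is the z of the fingertips in the tool frame, in mm); z points along the fingers, y is the line along which they close (so a half turn about z gives the same grasp; the last joint's range is limited). The gripper opens to 88 mm and grips with 3 to 60 N. Pads are 18 mm wide; open, the fingers measure 123 mm over their backs; the gripper's body (75 mm by 187 mm) begins 45 mm behind the grasp point.
Start: joints at [1.223, 0.689, -0.195, 1.565, 0.157, 0.902, -0.215], TCP at [232.899, -580.009, 249.743] pointing down, gripper open.
Joint ranges: [-3.01, 3.01], [-0.46, 2.08], [-1.47, 1.51], [0.13, 2.56], [-1, 4.14], [0.04, 2.09], [-2.66, 2.66]. Speed limits (rad/s): [2.57, 2.57, 3.14, 3.14, 3.14, 3.14, 3.14].

### API

Orientations are given as a unit quaternion [x, y, z, w].
In Python, from rig import bot gives the robot as it stands.
- The arm moves only by the tool move_arm, never from a script. Its argument "deltas" is a list of rows, each a list of 7 numbers: the shift along the tool's x, y, z in units of 50 mm (1.0 is 50 mm), then the turn, a rotation vector about the tool's x, y, z in units of 6 degrees (1.0 is 6 degrees), then the closure, from 0 (fully open) to 1 (shut). A call has 1 to 20 rows; each row is the pose to reach, as a shift and turn from the pose commanded when the call began, along the tool's axes at that moment; what a row does not reach only later rows make up. A row lasts 1/10 s, in which the tool goes at most 50 mm and 8.59 degrees, less where a joint would pass 70% of its speed; a pose out of reach is approached as far as the arm can. A call with a gripper value outside its range is refused whole. The fingers move at their own pace and stop on an object; the grip force is fixed at half the most. Time passes only in rows, so rows that repeat a pose let the fingers close. It gives the time, the measured TCP pose, the force, the opening and the grip force at its end, in the units of the state.
- bot.get_obs(): the state, without advancing time (a new reading comes with each control period).
- bot.snapshot(name): name is "scene" or "top"; returns the picture (384x512x3 uint8, blue, green, red); there is no depth.
- bot.camera_info(name): a dict with "vfov" (degrees; the focal length in pixels is half the picture's height over the tangent of half this angle, whatever the lens; pixels are square), "cx", "cy" (the principal point, pixels), "eye" and "attitude" of the camera in the world. Camera axes: x right, y up, looking along -z (the intrinsics and any distortion apply to the point x, -y, -z); pixel columns grow to the right and rows downward; lengths in mm; the calibration is good to about 2 mm. A picture is of the moment at which its call begins. camera_info takes no time and is no camera call.
- bot.hand_in(): hands the job in; it is judged then, once.
Trained networks look in the newest picture that a camera, given by its name, has taken for a name from the list of things; names that differ only in an ending like _2 or _b are one class to them, and where a whole thing is asked for, a point or a joint stands for the part that bears it (a point fixed in the world has none). Each returns a list of dicts, best first, with "confidence" (0 to 1); they miss things now and then, are a little off and sometimes report something else, mostly with a low value. They report only what shows in the picture. A call takes as long as a camera call. They do not tell look-alikes from the thing itself.
- bot.spot_in(thing, camera): "xyz" ([x, y, z] in mm, in the coordinates of the camera as it stood for that picture, good to about 4 mm: the middle of the surface that is visible of it).
The state is a dict: "t": time; "qpos": joint angles; "qvel": joint speeds; "effort": joint torques, N m; "tool_pos": TCP position; "orientation": TCP orientation; "force": force on the tool from outside, world axes, zero at the start; "torque": the same for the moment, N m; "finger_gap": finger opening in mm; "finger_force": force on a finger pad.
Only numpy, scipy, OpenCV 4.12 (cv2) and the standard library are available. Lean on these libraries where they do the work, as an engineer would, in place of code of your own. Each camera call takes 0.05 s, during which the arm holds its last target. There are 200 camera calls.

## Working session

There is one attempt and no reset: what is moved stays moved. The work goes in short steps, Python scripts to look and compute and a tool call to move; the robot and the scene stay as the last step left them, time stands still between calls to the robot, and variables do not carry over. Pictures are saved under pics/ and viewed, at most 10 in all, crops included, and the job is handed in when it is done.

Besides the shell and the picture viewer there is one more tool, called after ">>>" by a JSON object that holds its "fn" and its "kwargs", one argument or row to a line. move_arm: Moves the arm, as the interface text tells. Its arguments: {"type":"object","properties":{"deltas":{"type":"array","items":{"type":"array","items":{"type":"number"}}}},"required":["deltas"]}

```bash
ls; mkdir -p pics; cat > h.py <<'E'
import numpy as np, cv2
from scipy.spatial.transform import Rotation as R
from rig import bot
def cam(n):
    c=bot.camera_info(n); a=c["attitude"]
    return c,(R.from_quat(a) if np.size(a)==4 else R.from_matrix(a))
def w(n,p):
    c,r=cam(n); return r.apply(p)+np.array(c["eye"])
E
python3 - <<'E'
from h import *
print(bot.get_obs()["tool_pos"],bot.get_obs()["orientation"],bot.tcp_to_tips)
for n in ("scene","top"):
    cv2.imwrite(f"pics/{n}0.png",bot.snapshot(n)); print(n,bot.camera_info(n))
    for t in "tall_cover short_cover stand lamp switch_base switch_tip parts_bin carton bottle tape".split():
        print(t,[(np.round(w(n,d["xyz"])).tolist(),round(d["confidence"],2)) for d in bot.spot_in(t,n)])
E
```

```text
pics
[ 232.59154257 -579.42798333  248.88382616] [ 9.81824421e-01  1.89789088e-01 -2.50336798e-04 -9.19586451e-04] 11.0
scene {'vfov': 43.93029098479407, 'cx': 259.3540042582309, 'cy': 180.63952248277928, 'eye': array([1193.99697556, -990.55094421, 1130.89499698]), 'attitude': array([0.41565644, 0.1135218 , 0.21404555, 0.87665673])}
tall_cover [([743.0, -306.0, 80.0], 0.87), ([547.0, -175.0, 81.0], 0.68)]
short_cover [([567.0, 100.0, 36.0], 0.75)]
stand [([682.0, -3.0, 116.0], 0.84)]
lamp [([684.0, -26.0, 348.0], 0.76)]
switch_base [([547.0, 330.0, 23.0], 0.71), ([462.0, 244.0, 79.0], 0.61), ([805.0, -56.0, 78.0], 0.56)]
switch_tip []
parts_bin [([562.0, -343.0, 32.0], 0.72)]
carton [([814.0, 66.0, 76.0], 0.76), ([804.0, -55.0, 77.0], 0.26)]
bottle [([805.0, -58.0, 79.0], 0.87)]
tape [([490.0, -6.0, 23.0], 0.54), ([814.0, 68.0, 81.0], 0.19)]
top {'vfov': 43.06581719280142, 'cx': 252.1794720029822, 'cy': 195.89367320789736, 'eye': array([ 445.0278085 ,  -10.74632954, 1694.50574153]), 'attitude': array([-0.04629779,  0.03691216,  0.71265001, -0.69901643])}
tall_cover [([738.0, -295.0, 81.0], 0.92), ([534.0, -170.0, 78.0], 0.58)]
short_cover [([545.0, 95.0, 41.0], 0.88)]
stand [([669.0, 15.0, 328.0], 0.6)]
lamp [([673.0, 18.0, 350.0], 0.66)]
switch_base [([487.0, 232.0, 28.0], 0.93), ([532.0, 334.0, 30.0], 0.7)]
switch_tip [([460.0, 241.0, 104.0], 0.65)]
parts_bin [([567.0, -356.0, 15.0], 0.84)]
carton [([798.0, 79.0, 78.0], 0.58)]
bottle [([788.0, -41.0, 86.0], 0.54)]
tape [([488.0, -7.0, 22.0], 0.7)]
```

View pics/scene0.png

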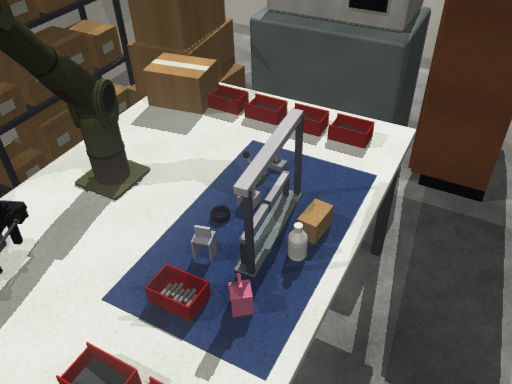

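View pics/top0.png

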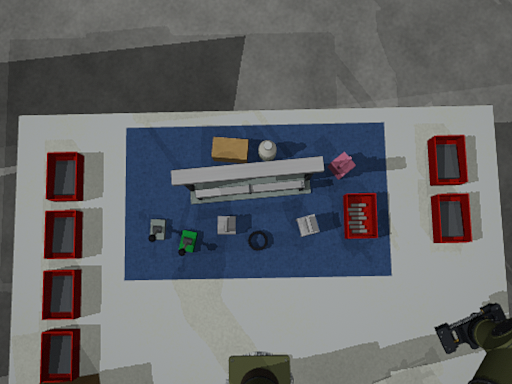

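```bash
python3 - <<'E'
import cv2
a=cv2.imread("pics/top0.png")[150:260,140:340]; cv2.imwrite("pics/topc.png",cv2.resize(a,None,fx=4,fy=4,interpolation=cv2.INTER_CUBIC))
a=cv2.imread("pics/scene0.png")[100:290,180:340]; cv2.imwrite("pics/scenec.png",cv2.resize(a,None,fx=3.1,fy=3.1,interpolation=cv2.INTER_CUBIC))
E
```

```text
(no output)
```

View pics/topc.png

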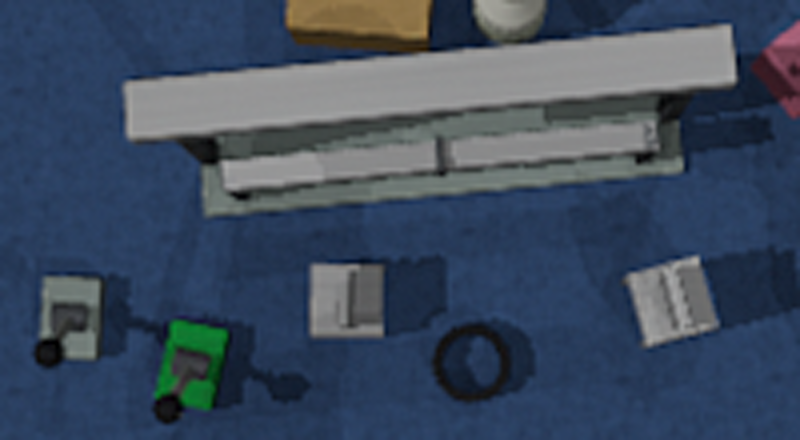

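View pics/scenec.png

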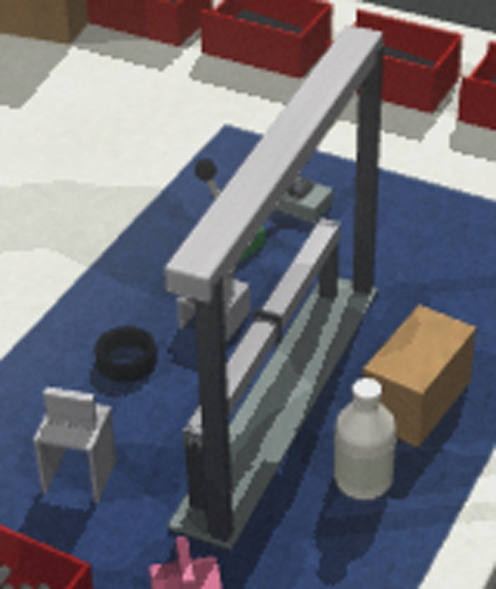

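```bash
cat >> h.py <<'E'
def proj(n,P):
    c,r=cam(n); f=192/np.tan(np.radians(c["vfov"]/2)); q=r.inv().apply(np.atleast_2d(P)-c["eye"])
    return np.c_[c["cx"]+f*q[:,0]/-q[:,2], c["cy"]-f*q[:,1]/-q[:,2]]
def crop(n,uv):
    s,o=(4,(140,150)) if n=="top" else (3.1,(180,100))
    return (np.array(uv,float)+.5)/s-.5+o
from scipy.optimize import least_squares
def fit(L,obs,x0):
    L=np.array(L,float)
    def f(p):
        W=R.from_euler('z',p[2]).apply(L)+[p[0],p[1],0]; r=[]
        for n in obs: 
            i=[k for k,_ in obs[n]]; r.append((proj(n,W[i])-crop(n,[u for _,u in obs[n]])).ravel())
        return np.concatenate(r)
    s=least_squares(f,x0,loss='soft_l1',x_scale=[1,1,.01]); return s.x,np.round(f(s.x).reshape(-1,2),1)
E
python3 - <<'E'
from h import *
def pr(n,a): print(n,np.round(a[0],3),a[1].tolist())
S=[(12,180,115),(-12,180,115),(12,-180,115),(-12,-180,115),(0,0,123),(-20,210,8),(-20,-210,8),
 (42,215,348),(0,215,348),(42,-215,348),(0,-215,348),(0,-215,320),(42,-215,320),(50,-210,8),(50,210,8)]
top=[(0,(222,160)),(1,(228,190)),(2,(655,122)),(3,(657,150)),(5,(205,215)),(6,(683,171)),(7,(125,83)),(8,(128,138)),(9,(730,26)),(10,(736,83))]
sc=[(10,(167,268)),(8,(352,28)),(7,(383,38)),(6,(170,528)),(13,(232,547)),(14,(377,290))]
for o in ({"top":top},{"scene":sc},{"top":top,"scene":sc}): pr("stand",fit(S,o,[670,10,0.]))
def c(z,x=30,y=30): return [(x,y,z),(x,-y,z),(-x,-y,z),(-x,y,z)]
q=lambda *a:{"top":list(enumerate(a))}
pr("short",fit(c(44),q((310,264),(383,264),(384,337),(310,337)),[545,95,0]))
pr("tall",fit(c(79),q((626,278),(697,257),(718,326),(646,347)),[535,-170,.2]))
pr("swb",fit(c(25,35,25),q((43,276),(102,278),(98,360),(38,358)),[532,334,0]))
E
```

```text
stand [6.56701e+02 1.69780e+01 7.20000e-02] [[-0.7, 0.2], [-1.6, -0.0], [0.5, -0.3], [0.7, -0.0], [-0.2, 0.3], [0.2, 0.3], [-0.6, -0.7], [-0.3, 0.3], [0.6, -0.4], [0.7, 0.1]]
stand [6.59041e+02 1.83740e+01 7.60000e-02] [[-0.5, 0.6], [-1.4, -1.0], [0.9, -1.8], [-0.4, -0.0], [0.5, 0.8], [0.9, -0.4]]
stand [6.57379e+02 1.74110e+01 7.40000e-02] [[-0.8, 0.2], [-1.7, -0.1], [0.3, -0.6], [0.6, -0.4], [-0.3, 0.2], [0.0, 0.0], [-0.7, -0.7], [-0.4, 0.3], [0.4, -0.8], [0.5, -0.3], [-1.5, 0.6], [-1.8, -1.0], [0.5, -1.7], [-1.2, -0.1], [-0.3, 0.8], [0.5, -0.3]]
short [ 5.4369e+02  9.9028e+01 -1.3000e-02] [[0.4, 0.4], [-0.3, 0.2], [-0.5, -0.3], [0.3, -0.2]]
tall [ 5.35161e+02 -1.72779e+02  2.62000e-01] [[0.2, -0.2], [-0.3, 0.0], [-0.2, 0.2], [0.4, -0.0]]
swb [ 5.34408e+02  3.38220e+02 -5.10000e-02] [[0.2, 0.1], [-0.1, 0.0], [-0.2, -0.1], [0.2, -0.0]]
```

```bash
cat >> h.py <<'E'
ST=np.array([657.4,17.4,.074]); TALL=(535.2,-172.8,.262); SHORT=(543.7,99.0,-.013)
def tool(psi,a):
    c,s=np.cos(psi),np.sin(psi); C,S=np.cos(a),np.sin(a)
    return R.from_matrix(np.array([[C*c,s,S*c],[C*s,-c,S*s],[S,0,-C]]))
def tgt(o,psi,a=np.radians(40),gz=30,gx=0):
    "tool pose gripping lug of cover with origin o, yaw psi"
    t=tool(psi,a); g=np.array(o)+R.from_euler('z',psi).apply([gx,0,gz]); return g+8*t.as_matrix()[:,2],t
def delta(p,t):
    o=bot.get_obs(); r=R.from_quat(o["orientation"])
    return np.round(np.r_[r.inv().apply(p-o["tool_pos"])/50,np.degrees((r.inv()*t).as_rotvec())/6],2).tolist()
def stand(x,y,z): return R.from_euler('z',ST[2]).apply([x,y,0])+[ST[0],ST[1],z]
E
python3 - <<'E'
from h import *
x,y,p=TALL
for z in (175,75): P=tgt((x,y,z),p); print(P[0],delta(*P))
E
```

```text
[ 540.16681412 -171.46807817  198.87164446] [8.75, -5.29, 1.02, -0.4, 6.66, 1.1]
[ 540.16681412 -171.46807817   98.87164446] [8.75, -5.29, 3.02, -0.4, 6.66, 1.1]
```

>>> {"fn": "move_arm", "kwargs": {
  "deltas": [
    [0.4,-0.2,0,0,0.3,0.05,0],
    [1,-0.6,0.1,0,0.8,0.1,0],
    [1.7,-1,0.2,-0.1,1.3,0.2,0],
    [2.4,-1.5,0.3,-0.1,1.8,0.3,0],
    [3.1,-1.9,0.4,-0.1,2.4,0.4,0],
    [3.8,-2.3,0.4,-0.2,2.9,0.5,0],
    [4.5,-2.7,0.5,-0.2,3.4,0.6,0],
    [5.2,-3.1,0.6,-0.2,4,0.7,0],
    [5.9,-3.6,0.7,-0.3,4.5,0.7,0],
    [6.6,-4,0.8,-0.3,5,0.8,0],
    [7.3,-4.4,0.8,-0.3,5.6,0.9,0],
    [7.9,-4.8,0.9,-0.4,6,1,0],
    [8.4,-5.1,1,-0.4,6.4,1.05,0],
    [8.75,-5.29,1.02,-0.4,6.66,1.1,0],
    [8.75,-5.29,1.02,-0.4,6.66,1.1,0],
    [8.75,-5.29,1.02,-0.4,6.66,1.1,0],
    [8.75,-5.29,1.02,-0.4,6.66,1.1,0]
  ]
}}

```text
t: 2.8
tool_pos: [557.7, -205.2, 240.4]
orientation: [0.938, 0.134, 0.312, -0.068]
force: [-0.6, -0.1, 0.8]
finger_gap: 88.3
finger_force: 0.0
```

```bash
python3 - <<'E'
from h import *
x,y,p=TALL
P=tgt((x,y,75),p); print(bot.get_obs()["tool_pos"],P[0],delta(*P))
cv2.imwrite("pics/s1.png",bot.snapshot("scene"))
E
```

```text
[ 557.66323238 -205.20895592  240.38234753] [ 540.16681412 -171.46807817   98.87164446] [-1.84, -0.62, 2.2, -0.55, 0.48, 0.01]
```

>>> {"fn": "move_arm", "kwargs": {
  "deltas": [
    [-0.2,-0.2,0.2,-0.2,0.2,0,0],
    [-0.4,-0.4,0.4,-0.4,0.3,0,0],
    [-0.64,-0.62,0.6,-0.55,0.48,0.01,0],
    [-0.64,-0.62,0.6,-0.55,0.48,0.01,0],
    [-0.64,-0.62,0.6,-0.55,0.48,0.01,0],
    [-0.64,-0.62,0.6,-0.55,0.48,0.01,0]
  ]
}}

```text
t: 3.45
tool_pos: [557.1, -208.4, 237.3]
orientation: [0.938, 0.133, 0.312, -0.069]
force: [0.5, 0.2, -1.1]
finger_gap: 88.2
finger_force: 0.0
```

```bash
python3 - <<'E'
from h import *
x,y,p=TALL
P=tgt((x,y,75),p); print(bot.get_obs()["tool_pos"],P[0],delta(*P), bot.get_obs()["qpos"].round(2))
cv2.imwrite("pics/s1.png",cv2.resize(bot.snapshot("scene")[60:290,60:340],None,fx=2.5,fy=2.5))
E
```

```text
[ 557.06640522 -208.36974179  237.28474927] [ 540.16681412 -171.46807817   98.87164446] [-1.78, -0.68, 2.17, -0.56, 0.49, -0.01] [ 0.97  0.7  -0.71  2.09 -1.    0.04  0.19]
```

View pics/s1.png

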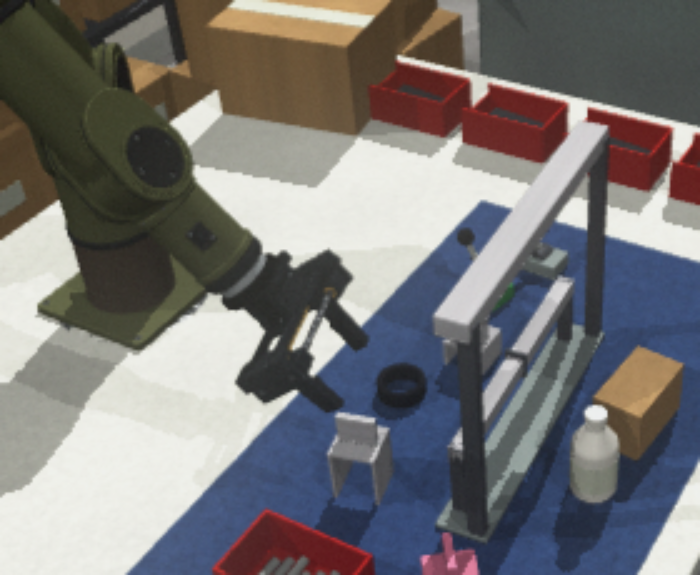

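```bash
cat > kin.py <<'E'
import numpy as np, itertools
from scipy.spatial.transform import Rotation as R
from scipy.optimize import least_squares
from rig import bot
def rots(q,s,c):
    seq=[]; r=R.identity(); out=[]
    for i in range(7):
        r=r*R.from_rotvec(q[i]*s[i]*np.array([0,0,1] if i%2==0 else [0,1,0])); out.append(r)
    out[-1]=r*R.from_rotvec([0,0,c]); return out
E
python3 - <<'E'
from kin import *
o=bot.get_obs()
Q=[[1.223,.689,-.195,1.565,.157,.902,-.215],o["qpos"]]
T=[R.from_quat([.981824,.189789,-.00025,-.00092]),R.from_quat(o["orientation"])]
best=[]
for s in itertools.product([1,-1],repeat=7):
    for c in np.arange(4)*np.pi/2:
        for b in np.arange(4)*np.pi/2:
            e=[(T[k]*(R.from_rotvec([0,0,b])*rots(Q[k],s,c)[-1]).inv()).magnitude() for k in (0,1)]
            best.append((max(e),s,c,b))
best.sort(key=lambda a:a[0])
for x in best[:6]: print(x)
E
```

```text
(0.0029257052757903313, (-1, 1, -1, 1, -1, 1, -1), np.float64(1.5707963267948966), np.float64(0.0))
(0.002925705275790335, (-1, -1, -1, -1, -1, -1, -1), np.float64(4.71238898038469), np.float64(3.141592653589793))
(0.4299200794708646, (-1, -1, -1, -1, -1, -1, 1), np.float64(4.71238898038469), np.float64(3.141592653589793))
(0.42992007947086464, (-1, 1, -1, 1, -1, 1, 1), np.float64(1.5707963267948966), np.float64(0.0))
(0.5211134543573377, (1, 1, -1, 1, 1, 1, 1), np.float64(3.141592653589793), np.float64(4.71238898038469))
(0.5211134543573377, (1, -1, -1, -1, 1, -1, 1), np.float64(0.0), np.float64(1.5707963267948966))
```

```bash
python3 - <<'E'
from kin import *
o=bot.get_obs(); s=(-1,1,-1,1,-1,1,-1)
Q=[[1.223,.689,-.195,1.565,.157,.902,-.215],o["qpos"]]; P=[[232.899,-580.009,249.743],o["tool_pos"]]
print(np.round(o["qpos"],4))
A=[];b=[]
for q,p in zip(Q,P):
    r=rots(q,s,np.pi/2); z=np.array([0,0,1.])
    A.append(np.c_[z,r[1].apply(z),r[3].apply(z),r[5].apply(z)]); b.append(p)
A=np.vstack(A);b=np.hstack(b)
x=np.linalg.lstsq(A,b,rcond=None)[0]; print(x,A@x-b)
E
```

```text
[ 0.9686  0.7036 -0.7103  2.0862 -0.9996  0.0433  0.1937]
[241.79215206 614.38654908 297.94171176 287.03546331] [32.04002781 19.15214451 -5.24710768  1.01870555 -7.84109637  5.24710768]
```

```bash
cat >> h.py <<'E'
import json
def log():
    o=bot.get_obs(); open("log.txt","a").write(json.dumps([list(map(float,o[k])) for k in ("qpos","tool_pos","orientation")])+"\n"); return o
E
python3 - <<'E'
from h import *
log()
print(delta(np.array([480,-100,300]),tool(0.,0.)))
E
```

```text
[0.02, -2.58, -1.41, -1.34, -6.08, 2.59]
```

>>> {"fn": "move_arm", "kwargs": {
  "deltas": [
    [0,-0.5,-0.3,-0.3,-1.2,0.5,0],
    [0,-1,-0.6,-0.6,-2.4,1,0],
    [0,-1.5,-0.9,-0.8,-3.6,1.5,0],
    [0,-2,-1.1,-1.1,-4.8,2,0],
    [0,-2.6,-1.4,-1.34,-6.08,2.59,0],
    [0,-2.6,-1.4,-1.34,-6.08,2.59,0],
    [0,-2.6,-1.4,-1.34,-6.08,2.59,0],
    [0,-2.6,-1.4,-1.34,-6.08,2.59,0]
  ]
}}

```text
t: 4.3
tool_pos: [480.7, -95.6, 300.6]
orientation: [1.0, 0.003, -0.001, 0.001]
force: [1.2, 0.0, -1.3]
finger_gap: 88.0
finger_force: 0.0
```

```bash
python3 - <<'E'
from h import *
o=log(); print(o["qpos"].round(3))
from kin import rots
L=[json.loads(l) for l in open("log.txt")]+[[[1.223,.689,-.195,1.565,.157,.902,-.215],[232.899,-580.009,249.743]]]
z=[0,0,1.];x=[1.,0,0];s=(-1,1,-1,1,-1,1,-1)
A=[];b=[]
for l in L:
    r=rots(l[0],s,np.pi/2)
    A.append(np.c_[z,r[1].apply(z),r[3].apply(z),r[5].apply(z),r[2].apply(x)-r[3].apply(x),r[5].apply(x)]);b+=list(l[1])
A=np.vstack(A);v=np.linalg.lstsq(A,b,rcond=None)[0];print(v,(A@v-b).round(1))
A=A[:,:5];v=np.linalg.lstsq(A,b,rcond=None)[0];print(v,(A@v-b).round(1))
E
```

```text
[-0.288  0.507  0.613  1.919 -0.383  0.835 -1.037]
[346.1603475  502.05364569 304.08263586 293.98188834  15.10941291
 -45.43994857] [-2.1  0.7  5.1 10.1 22.1 -9.1 45.8 26.   4. ]
[271.14759748 511.17220956 307.45679897 224.77979483  40.0944039 ] [-2.1 10.6 -4.9 16.7 36.7 -2.  40.1 25.   6.9]
```

```bash
cat > fitkin.py <<'E'
from h import *
from kin import rots
L=[json.loads(l) for l in open("log.txt")]+[[[1.223,.689,-.195,1.565,.157,.902,-.215],[232.899,-580.009,249.743]]]
z=[0,0,1.];x=[1.,0,0];y=[0,1.,0];s=(-1,1,-1,1,-1,1,-1)
b=np.hstack([l[1] for l in L])
def F(cols):
    A=np.vstack([np.c_[tuple(rots(l[0],s,0)[i].apply(v) if i>=0 else v for i,v in cols)] for l in L])
    v=np.linalg.lstsq(A,b,rcond=None)[0]; return v.round(1),np.abs(A@v-b).max().round(2)
base=[(-1,z),(1,z),(3,z),(5,z)]
opt={"0x":(0,x),"1x":(1,x),"2x":(2,x),"3x":(3,x),"4x":(4,x),"5x":(5,x),"0y":(0,y),"2y":(2,y),"4y":(4,y),"6x":(6,x)}
import itertools
res=[]
for k in (1,2,3):
    for c in itertools.combinations(opt,k):
        v,e=F(base+[opt[i] for i in c]); res.append((e,c,v.tolist()))
res.sort(key=lambda r:r[0])
for r in res[:12]: print(r)
E
python3 fitkin.py
```

```text
(np.float64(0.03), ('5x', '0y', '2y'), [346.7, 563.5, 344.9, 315.0, 0.4, -19.0, -27.1])
(np.float64(0.07), ('0y', '2y', '6x'), [347.2, 563.2, 344.9, 315.2, -18.9, -27.3, 0.2])
(np.float64(0.1), ('0x', '0y', '2y'), [347.9, 562.2, 344.7, 315.2, 0.5, -18.8, -27.3])
(np.float64(0.1), ('2x', '0y', '2y'), [347.2, 563.2, 344.9, 315.4, -0.3, -19.0, -27.1])
(np.float64(0.1), ('4x', '0y', '2y'), [347.0, 563.2, 344.8, 315.1, 0.2, -18.9, -27.2])
(np.float64(0.1), ('0y', '2y', '4y'), [347.1, 563.3, 344.6, 315.5, -19.0, -27.0, -0.2])
(np.float64(0.11), ('0y', '2y'), [347.2, 563.1, 344.7, 315.3, -19.0, -27.1])
(np.float64(0.11), ('1x', '0y', '2y'), [348.5, 562.1, 344.7, 315.3, 0.8, -18.8, -27.3])
(np.float64(0.11), ('3x', '0y', '2y'), [347.2, 563.1, 344.7, 315.3, -0.0, -19.0, -27.1])
(np.float64(0.95), ('0x', '3x', '2y'), [448.1, 456.7, 351.4, 313.8, 70.3, 16.3, -48.8])
(np.float64(1.38), ('0x', '3x', '0y'), [220.8, 696.1, 336.3, 316.9, -88.0, -20.4, -42.7])
(np.float64(1.76), ('0x', '4x', '2y'), [418.8, 468.4, 351.0, 300.3, 57.0, 7.0, -48.4])
```

```bash
cat >> kin.py <<'E'
S=(-1,1,-1,1,-1,1,-1)
LO=np.array([-3.01,-.46,-1.47,.13,-1,.04,-2.66]);HI=np.array([3.01,2.08,1.51,2.56,4.14,2.09,2.66])
def fk(q):
    r=rots(q,S,np.pi/2); z=[0,0,1.];y=[0,1.,0]
    return np.array([0,0,347.2])+r[0].apply(y)*-19+r[1].apply(z)*563.1+r[2].apply(y)*-27.1+r[3].apply(z)*344.7+r[5].apply(z)*315.3, r[6]
def ik(p,t,q0,m=.03,w=.02):
    q0=np.clip(q0,LO+m+.01,HI-m-.01)
    def f(q):
        P,T=fk(q); return np.r_[(P-p)/100,(t.inv()*T).as_rotvec()*3,w*(q-q0)]
    s=least_squares(f,q0,bounds=(LO+m,HI-m)); e=f(s.x)[:6]
    return s.x,np.abs(e).max()
E
python3 - <<'E'
from h import *
from kin import *
rng=np.random.default_rng(0)
T={"tallpick":(np.array([*TALL[:2],75]),TALL[2]),"tallpick+100":(np.array([*TALL[:2],185]),TALL[2]),"shortpick":(np.array([*SHORT[:2],40]),SHORT[2]),
"hangT+":(stand(0,90,210),ST[2]),"hangT":(stand(0,90,115),ST[2]),"hangS+":(stand(0,-90,175),ST[2]),"hangS":(stand(0,-90,115),ST[2])}
for n,(o,psi) in T.items():
  for roll in (0,np.pi):
    for a in (35,40,45):
        p,t=tgt(o,psi,np.radians(a)); t=t*R.from_rotvec([0,0,roll]); sol=[]
        for k in range(25):
            q0=rng.uniform(LO,HI); q0[0]=rng.uniform(-1,1)
            q,e=ik(p,t,q0,w=1e-4)
            if e<.01: sol.append(q)
        print(n,round(roll),a,len(sol)); sol.sort(key=lambda q:abs(q[2]))
        if a!=40: continue
        for q in sol[:1]+[q for q in sol if q[4]>1.6][:1]: print("   ",q.round(2))
E
```

```text
tallpick 0 35 19
tallpick 0 40 12
    [ 0.51  0.93 -0.08  2.33  3.72  0.76  1.76]
    [ 0.51  0.93 -0.08  2.33  3.72  0.76  1.76]
tallpick 0 45 14
tallpick 3 35 18
tallpick 3 40 18
    [ 0.69  0.95 -0.37  2.32  3.46  0.63 -1.08]
    [ 0.69  0.95 -0.37  2.32  3.46  0.63 -1.08]
tallpick 3 45 20
tallpick+100 0 35 15
tallpick+100 0 40 13
    [ 0.48  0.67 -0.02  2.3   4.03  0.57  1.37]
    [ 0.48  0.67 -0.02  2.3   4.03  0.57  1.37]
tallpick+100 0 45 5
tallpick+100 3 35 19
tallpick+100 3 40 17
    [ 0.64  0.67 -0.28  2.29  3.83  0.44 -1.56]
    [ 0.64  0.67 -0.28  2.29  3.83  0.44 -1.56]
tallpick+100 3 45 17
shortpick 0 35 11
shortpick 0 40 12
    [-0.41  1.06 -0.01  2.48  2.83  1.07  1.39]
    [-0.41  1.06 -0.01  2.48  2.83  1.07  1.39]
shortpick 0 45 12
shortpick 3 35 18
shortpick 3 40 15
    [-0.33  1.05 -0.14  2.47  2.74  1.1  -1.62]
    [-0.33  1.05 -0.14  2.47  2.74  1.1  -1.62]
shortpick 3 45 19
hangT+ 0 35 11
hangT+ 0 40 11
    [-0.24  0.64 -0.09  2.13  2.58  0.37  1.95]
    [-0.24  0.64 -0.09  2.13  2.58  0.37  1.95]
hangT+ 0 45 10
hangT+ 3 35 19
hangT+ 3 40 16
    [-0.25  0.64 -
[... 208 characters left out ...]
8  1.57]
hangT 0 45 14
hangT 3 35 20
hangT 3 40 20
    [-0.1   0.85 -0.32  2.17  2.57  0.66 -1.13]
    [-0.1   0.85 -0.32  2.17  2.57  0.66 -1.13]
hangT 3 45 19
hangS+ 0 35 8
hangS+ 0 40 9
    [ 0.18  0.72 -0.15  2.12  3.18  0.38  1.71]
    [ 0.18  0.72 -0.15  2.12  3.18  0.38  1.71]
hangS+ 0 45 8
hangS+ 3 35 19
hangS+ 3 40 18
    [ 0.09  0.72 -0.01  2.12  3.39  0.4  -1.67]
    [ 0.09  0.72 -0.01  2.12  3.39  0.4  -1.67]
hangS+ 3 45 17
hangS 0 35 9
hangS 0 40 12
    [0.08 0.85 0.01 2.15 3.35 0.55 1.51]
    [0.08 0.85 0.01 2.15 3.35 0.55 1.51]
hangS 0 45 13
hangS 3 35 20
hangS 3 40 15
    [ 0.05  0.85  0.05  2.15  3.4   0.56 -1.69]
    [ 0.05  0.85  0.05  2.15  3.4   0.56 -1.69]
hangS 3 45 13
```

```bash
cat >> kin.py <<'E'
def jac(q):
    p,r=fk(q);J=[]
    for i in range(7):
        d=np.zeros(7);d[i]=1e-5;P,Rr=fk(q+d);J.append(np.r_[(P-p)/1000,(Rr*r.inv()).as_rotvec()]/1e-5)
    return np.array(J).T
def follow(q,p,t,n=15):
    "simple local IK, min-norm steps, clipped"
    for _ in range(n):
        P,T=fk(q); e=np.r_[(p-P)/1000,(t*T.inv()).as_rotvec()]; J=jac(q)
        q=np.clip(q+J.T@np.linalg.solve(J@J.T+1e-4*np.eye(6),e),LO,HI)
    return q,np.linalg.norm(e[:3])*1000,np.linalg.norm(e[3:])
E
python3 - <<'E'
from h import *
from kin import *
o=bot.get_obs();q0=o["qpos"]; rz=R.from_rotvec([0,0,np.pi])
p,t=tgt((*TALL[:2],185),TALL[2]); g,e=ik(p,t*rz,[.5,.67,-.2,2.29,3.6,.44,-1.4]); print(g.round(2),e)
r0=R.from_quat(o["orientation"]); q=q0.copy()
N=20
for k in range(1,N+1):
    s=k/N; s2=s; qi=q0+(g-q0)*s2
    qi[1]-=.15*np.sin(np.pi*s)
    P,T=fk(qi); q,ep,er=follow(q,P,T)
    d=np.r_[r0.inv().apply(P-o["tool_pos"])/50,np.degrees((r0.inv()*T).as_rotvec())/6].round(2)
    print(P.round(),T.as_matrix()[:,2].round(1),d.tolist(),q.round(2),round(ep),round(er,2))
E
```

```text
[ 0.68  0.68 -0.35  2.29  3.75  0.41 -1.48] 0.0001395275198127686
[ 454. -142.  301.] [-0.1 -0.1 -1. ] [-0.54, 0.92, 0.0, -1.06, -0.62, -1.04] [-0.29  0.51  0.66  1.94 -0.24  0.82 -0.98] 0 0.0
[ 434. -188.  306.] [-0.1 -0.2 -1. ] [-0.94, 1.83, -0.1, -2.09, -1.17, -2.14] [-0.3   0.52  0.71  1.96 -0.11  0.79 -0.92] 0 0.0
[ 421. -232.  314.] [-0.1 -0.3 -0.9] [-1.21, 2.71, -0.27, -3.11, -1.65, -3.31] [-0.31  0.53  0.75  1.98  0.03  0.74 -0.86] 0 0.0
[ 415. -273.  326.] [-0.1 -0.4 -0.9] [-1.33, 3.54, -0.5, -4.1, -2.07, -4.53] [-0.31  0.53  0.8   2.    0.16  0.67 -0.81] 0 0.0
[ 416. -310.  339.] [-0.1 -0.5 -0.8] [-1.32, 4.28, -0.76, -5.05, -2.43, -5.82] [-0.32  0.55  0.84  2.02  0.29  0.58 -0.75] 0 0.0
[ 423. -341.  352.] [-0.  -0.6 -0.8] [-1.18, 4.91, -1.03, -5.97, -2.75, -7.16] [-0.33  0.56  0.9   2.04  0.41  0.48 -0.71] 0 0.0
[ 436. -367.  365.] [ 0.  -0.7 -0.7] [-0.92, 5.43, -1.28, -6.83, -3.01, -8.57] [-0.34  0.59  0.95  2.06  0.54  0.36 -0.66] 0 0.0
[ 454. -386.  375.] [ 0.1 -0.7 -0.7] [-0.57, 5.81, -1.48, -7.63, -3.23, -10.04] [-0.35  0.63  1.03  2.09  0.66  0.22 -0.63] 0 0.0
[ 474.
[... 831 characters left out ...]
 -2.68, -21.8] [ 0.03  0.59  0.54  2.22  3.4   0.52 -2.14] 0 0.0
[ 589. -299.  297.] [ 0.7 -0.3 -0.7] [2.15, 4.07, 0.07, -10.84, -2.15, -23.59] [ 0.1   0.6   0.45  2.23  3.55  0.56 -2.1 ] 0 0.0
[ 586. -267.  273.] [ 0.7 -0.2 -0.7] [2.09, 3.45, 0.56, -10.88, -1.47, -25.35] [ 0.17  0.62  0.38  2.25  3.7   0.61 -2.06] 0 0.0
[ 577. -235.  249.] [ 0.7 -0.1 -0.7] [1.9, 2.8, 1.03, -10.91, -0.63, -27.07] [ 0.22  0.64  0.32  2.27  3.85  0.64 -2.01] 0 0.0
[ 561. -203.  228.] [ 0.7  0.1 -0.7] [1.6, 2.15, 1.46, 10.42, -0.33, 27.33] [ 0.27  0.66  0.27  2.29  4.01  0.68 -1.96] 0 0.0
[ 540. -171.  209.] [ 0.6  0.2 -0.8] [1.18, 1.52, 1.83, 9.49, -1.24, 26.0] [ 0.33  0.68  0.22  2.31  4.14  0.7  -1.9 ] 1 0.0
```

```bash
cat > sweep.py <<'E'
from h import *
from kin import *
from scipy.interpolate import PchipInterpolator
def run(W,ks,N,show=True):
    "joint waypoints W at fractions ks; rows as deltas and simulated following"
    o=bot.get_obs();q0=o["qpos"];r0=R.from_quat(o["orientation"]);q=q0.copy()
    f=PchipInterpolator(ks,np.vstack([q0]+W))
    for k in range(1,N+1):
        P,T=fk(f(k/N)); q,ep,er=follow(q,P,T,4)
        d=np.r_[r0.inv().apply(P-o["tool_pos"])/50,np.degrees((r0.inv()*T).as_rotvec())/6].round(1)
        print(P.round().astype(int).tolist(),T.as_matrix()[:,2].round(1),"D",d.tolist(),q.round(1).tolist(),round(ep),round(er,2),"z4",(fk(f(k/N))[0]-315*T.as_matrix()[:,2]).round().astype(int).tolist() if k%5==0 else "")
E
python3 - <<'E'
from sweep import *
run([np.array([-.1,.4,.3,2.0,.3,1.3,-1.1]),np.array([.1,.4,.0,2.1,1.6,1.3,-1.2]),np.array([.3,.5,-.1,2.2,3.0,1.0,-1.3]),np.array([.66,.6,-.3,2.29,3.75,.41,-1.48])],[0,.2,.5,.8,1],40)
E
```

```text
[444, -92, 303] [-0.1  0.  -1. ] D [-0.7, -0.1, -0.1, 0.2, -0.9, -0.5] [-0.3, 0.5, 0.6, 1.9, -0.3, 0.9, -1.0] 0 0.0 z4 
[408, -92, 310] [-0.2  0.  -1. ] D [-1.5, -0.1, -0.2, 0.3, -1.9, -1.0] [-0.3, 0.5, 0.6, 1.9, -0.3, 1.0, -1.0] 0 0.0 z4 
[373, -97, 319] [-0.3 -0.  -1. ] D [-2.2, 0.0, -0.4, 0.2, -2.8, -1.5] [-0.3, 0.5, 0.6, 2.0, -0.2, 1.1, -1.0] 0 0.0 z4 
[341, -107, 330] [-0.4 -0.  -0.9] D [-2.8, 0.2, -0.6, 0.1, -3.7, -2.0] [-0.3, 0.5, 0.6, 2.0, -0.1, 1.2, -1.0] 0 0.0 z4 
[314, -121, 342] [-0.4 -0.1 -0.9] D [-3.3, 0.5, -0.8, -0.2, -4.4, -2.5] [-0.3, 0.5, 0.7, 2.0, -0.1, 1.2, -0.9] 0 0.0 z4 [453, -96, 623]
[293, -139, 354] [-0.5 -0.1 -0.9] D [-3.8, 0.9, -1.1, -0.6, -5.1, -2.9] [-0.3, 0.5, 0.7, 2.0, 0.0, 1.2, -0.9] 0 0.0 z4 
[278, -160, 364] [-0.5 -0.2 -0.8] D [-4.1, 1.3, -1.3, -1.1, -5.7, -3.4] [-0.3, 0.5, 0.7, 2.0, 0.1, 1.2, -0.9] 0 0.0 z4 
[272, -184, 372] [-0.5 -0.3 -0.8] D [-4.2, 1.7, -1.4, -1.7, -6.1, -3.9] [-0.3, 0.5, 0.7, 2.0, 0.2, 1.2, -0.9] 0 0.0 z4 
[271, -209, 378] [-0.5 -0.4 -0.8] D [-4.2, 2.2, -1.5, -2.4, -6.4, -4.4] [-0.4, 0.5, 0.7, 2.0, 0.3, 1.2, -0.9] 0 0.0 z4 
[274,
[... 3120 characters left out ...]
] D [3.9, 2.1, -2.1, 16.7, 2.7, 24.1] [0.0, 0.6, 0.4, 2.3, 3.6, 1.0, -1.8] 0 0.0 z4 [380, -166, 511]
[658, -192, 371] [ 0.9 -0.1 -0.4] D [3.5, 2.0, -1.4, 15.4, 2.0, 24.4] [0.1, 0.6, 0.4, 2.3, 3.7, 0.9, -1.8] 0 0.0 z4 
[636, -187, 337] [ 0.9 -0.  -0.5] D [3.1, 1.8, -0.7, 14.1, 1.3, 24.8] [0.1, 0.6, 0.4, 2.3, 3.8, 0.9, -1.8] 0 0.0 z4 
[609, -185, 305] [ 0.8  0.  -0.6] D [2.6, 1.8, -0.1, 12.7, 0.7, 25.2] [0.2, 0.6, 0.4, 2.3, 3.9, 0.8, -1.8] 0 0.0 z4 
[578, -185, 273] [ 0.7  0.1 -0.7] D [1.9, 1.8, 0.5, 11.3, 0.2, 25.5] [0.2, 0.6, 0.4, 2.3, 4.0, 0.8, -1.9] 0 0.0 z4 
[544, -188, 245] [ 0.7  0.1 -0.7] D [1.2, 1.9, 1.1, 9.9, -0.2, 25.8] [0.3, 0.6, 0.3, 2.3, 4.1, 0.7, -1.9] 3 0.01 z4 [336, -221, 480]
```

>>> {"fn": "move_arm", "kwargs": {
  "deltas": [
    [-0.7,-0.1,-0.1,0.2,-0.9,-0.5,0],
    [-1.5,-0.1,-0.2,0.3,-1.9,-1.0,0],
    [-2.2,0.0,-0.4,0.2,-2.8,-1.5,0],
    [-2.8,0.2,-0.6,0.1,-3.7,-2.0,0],
    [-3.3,0.5,-0.8,-0.2,-4.4,-2.5,0],
    [-3.8,0.9,-1.1,-0.6,-5.1,-2.9,0],
    [-4.1,1.3,-1.3,-1.1,-5.7,-3.4,0],
    [-4.2,1.7,-1.4,-1.7,-6.1,-3.9,0],
    [-4.2,2.2,-1.5,-2.4,-6.4,-4.4,0],
    [-4.2,2.7,-1.7,-3.1,-6.7,-4.9,0],
    [-4.0,3.2,-1.9,-3.8,-7.0,-5.5,0],
    [-3.9,3.7,-2.1,-4.6,-7.2,-6.1,0],
    [-3.6,4.1,-2.4,-5.4,-7.4,-6.7,0],
    [-3.3,4.6,-2.6,-6.3,-7.5,-7.3,0],
    [-2.9,4.9,-2.9,-7.1,-7.7,-8.0,0],
    [-2.5,5.2,-3.2,-8.0,-7.8,-8.6,0],
    [-2.1,5.5,-3.5,-8.9,-7.8,-9.2,0],
    [-1.6,5.7,-3.9,-9.8,-7.9,-9.7,0],
    [-1.2,5.9,-4.2,-10.7,-7.9,-10.3,0],
    [-0.7,6.0,-4.5,-11.6,-7.9,-10.8,0]
  ]
}}

```text
t: 6.3
tool_pos: [445.3, -398.9, 524.4]
orientation: [0.599, 0.489, -0.356, 0.525]
force: [0.3, -0.6, -0.6]
finger_gap: 87.7
finger_force: 0.0
```

```bash
python3 - <<'E'
from sweep import *
o=log(); print(o["qpos"].round(2),fk(o["qpos"])[0]-o["tool_pos"])
p,t=tgt((*TALL[:2],205),TALL[2]); g,e=ik(p,t*R.from_rotvec([0,0,np.pi]),[.5,.67,-.2,2.29,3.6,.44,-1.4]);print(g,e)
run([np.array([.0,.4,.3,2.25,2.7,1.0,-1.4]),np.array([.4,.4,.0,2.35,3.4,.8,-1.5]),g],[0,.45,.75,1],24)
E
```

```text
[-0.46  0.56  0.91  2.13  1.6   0.8  -1.29] [-0.44384677 -0.58705232 -0.03668729]
[ 0.72800648  0.63919811 -0.41286942  2.27044698  3.7747855   0.33628563
 -1.51181263] 0.00020589359020078778
[460, -401, 532] [ 0.1 -1.  -0.2] D [-0.1, 0.3, 0.0, -0.6, -0.2, -0.6] [-0.5, 0.6, 0.9, 2.1, 1.7, 0.8, -1.3] 0 0.0 z4 
[477, -400, 540] [ 0.2 -1.  -0.1] D [-0.1, 0.7, 0.0, -1.3, -0.3, -1.1] [-0.4, 0.6, 0.9, 2.2, 1.8, 0.8, -1.3] 0 0.0 z4 
[495, -397, 547] [ 0.3 -1.  -0.1] D [-0.1, 1.1, -0.0, -2.0, -0.4, -1.6] [-0.4, 0.5, 0.9, 2.2, 1.9, 0.8, -1.4] 0 0.0 z4 
[513, -392, 553] [ 0.4 -0.9 -0.1] D [-0.1, 1.5, -0.1, -2.8, -0.5, -2.0] [-0.4, 0.5, 0.9, 2.2, 2.1, 0.8, -1.4] 0 0.0 z4 
[531, -386, 558] [ 0.4 -0.9 -0.1] D [-0.1, 1.8, -0.2, -3.6, -0.5, -2.3] [-0.4, 0.5, 0.8, 2.2, 2.2, 0.8, -1.4] 0 0.0 z4 [395, -102, 580]
[548, -377, 561] [ 0.5 -0.9 -0.1] D [-0.0, 2.2, -0.4, -4.3, -0.6, -2.7] [-0.4, 0.5, 0.8, 2.2, 2.3, 0.9, -1.5] 0 0.0 z4 
[564, -366, 563] [ 0.6 -0.8 -0. ] D [0.0, 2.5, -0.6, -5.1, -0.6, -3.0] [-0.3, 0.5, 0.8, 2.2, 2.4, 0.9, -1.5] 0 0.0 z4 
[579, -355, 563] [ 0.6 -0.8 -0. ] D [0.2, 2.8, -0.8, -5
[... 1308 characters left out ...]
1 -0.4] D [3.7, 2.1, -2.7, -12.3, 2.7, -7.9] [0.2, 0.4, 0.4, 2.4, 3.7, 0.9, -1.8] 0 0.0 z4 
[580, -214, 378] [ 0.9 -0.1 -0.5] D [4.3, 1.9, -2.8, -12.7, 3.4, -8.4] [0.2, 0.5, 0.4, 2.4, 3.8, 0.8, -1.8] 0 0.0 z4 [308, -192, 535]
[573, -203, 341] [ 0.8 -0.  -0.6] D [5.0, 1.5, -2.9, -13.1, 4.2, -9.0] [0.2, 0.5, 0.3, 2.3, 3.9, 0.8, -1.8] 0 0.0 z4 
[563, -191, 301] [ 0.8  0.  -0.6] D [5.7, 1.1, -3.0, -13.4, 5.1, -9.7] [0.3, 0.5, 0.3, 2.3, 4.0, 0.7, -1.9] 0 0.0 z4 
[552, -181, 263] [ 0.7  0.1 -0.7] D [6.4, 0.7, -3.1, -13.8, 6.0, -10.2] [0.3, 0.6, 0.3, 2.3, 4.1, 0.7, -1.9] 0 0.0 z4 
[540, -171, 229] [ 0.6  0.2 -0.8] D [7.0, 0.3, -3.1, -14.1, 6.9, -10.7] [0.4, 0.6, 0.2, 2.3, 4.1, 0.6, -2.0] 12 0.06 z4
```

```bash
cat > simp.py <<'E'
from h import *
from kin import *
from scipy.spatial.transform import Slerp
rz=R.from_rotvec([0,0,np.pi]); U=np.array([0,0,1.])
def go(q,p,t,step=30,ang=.12):
    P,T=fk(q); a=(T.inv()*t).magnitude(); n=int(max(np.ceil(np.linalg.norm(p-P)/step),np.ceil(a/ang),1)); m=0
    sl=Slerp([0,1],R.concatenate([T,t]))
    for k in range(1,n+1): q,e,er=follow(q,P+(p-P)*k/n,sl(k/n),4); m=max(m,e)
    return q,n,m,er
def pose(o,psi,a=40,gx=0,gz=30): p,t=tgt(o,psi,np.radians(a),gz,gx); return p,t*rz
def chain(q,seq):
    for n,(p,t) in seq:
        q,k,m,er=go(q,p,t); print(n,p.round().astype(int),"rows",k,"maxerr",round(m,1),round(er,3),q.round(2).tolist())
    return q
def seqs(a):
    y=ST[2]
    tall=[("Tpre",pose((*TALL[:2],185),TALL[2],a)),("Tpick",pose((*TALL[:2],75),TALL[2],a)),("Tlift",pose((*TALL[:2],195),TALL[2],a)),
      ("Tmid",pose(stand(-110,90,205),y,a)),("T+",pose(stand(0,90,205),y,a)),("T",pose(stand(0,90,115),y,a)),("Tback",(pose(stand(0,90,115),y,a)[0]-90*pose(stand(0,90,115),y,a)[1].as_matrix()[:,2],pose(stand(0,90,115),y,a)[1]))]
    sh=[("Spre",pose((*SHORT[:2],150),SHORT[2],a)),("Spick",pose((*SHORT[:2],40),SHORT[2],a)),("Slift",pose((*SHORT[:2],160),SHORT[2],a)),
      ("Smid",pose(stand(-110,-90,175),y,a)),("S+",pose(stand(0,-90,175),y,a)),("S",pose(stand(0,-90,115),y,a)),("Sback",(pose(stand(0,-90,115),y,a)[0]-90*pose(stand(0,-90,115),y,a)[1].as_matrix()[:,2],pose(stand(0,-90,115),y,a)[1]))]
    return tall,sh
E
python3 - <<'E'
from simp import *
q=bot.get_obs()["qpos"]
# follow planned sweep rows to row 13
from scipy.interpolate import PchipInterpolator
q=bot.get_obs()["qpos"]
g=np.array([.728,.639,-.413,2.27,3.775,.336,-1.512])
f=PchipInterpolator([0,.45,.75,1],np.vstack([q,[.0,.4,.3,2.25,2.7,1.0,-1.4],[.4,.4,.0,2.35,3.4,.8,-1.5],g]))
for k in range(1,13):
    q,e,_=follow(q,*fk(f(k/24)),4)
for a in (40,36):
    tall,sh=seqs(a); H=("H",pose((500,0,320),0.,a))
    print("--tall first",a); chain(q,[H]+tall+sh)
    print("--short first",a); chain(q,[H]+sh+tall)
E
```

```text
--tall first 40
H [505   0 344] rows 13 maxerr 0.0 0.0 [-0.36, 0.26, 0.27, 2.42, 3.11, 0.23, -1.66]
Tpre [ 540 -171  209] rows 8 maxerr 0.0 0.0 [0.55, 0.67, -0.14, 2.3, 3.95, 0.51, -1.69]
Tpick [ 540 -171   99] rows 4 maxerr 0.0 0.0 [0.47, 0.93, -0.01, 2.34, 3.77, 0.79, -1.44]
Tlift [ 540 -171  219] rows 5 maxerr 0.0 0.0 [0.56, 0.64, -0.16, 2.29, 3.98, 0.48, -1.72]
Tmid [546  99 229] rows 10 maxerr 0.0 0.0 [-0.45, 0.6, 0.12, 2.45, 2.92, 0.59, -1.64]
T+ [656 108 229] rows 4 maxerr 0.0 0.0 [-0.39, 0.66, 0.15, 2.14, 2.96, 0.35, -1.61]
T [656 108 139] rows 3 maxerr 0.0 0.0 [-0.36, 0.85, 0.09, 2.18, 2.97, 0.57, -1.64]
Tback [598 103 208] rows 3 maxerr 0.0 0.0 [-0.4, 0.67, 0.11, 2.32, 2.95, 0.53, -1.63]
Spre [549  99 174] rows 3 maxerr 0.0 0.0 [-0.47, 0.76, 0.1, 2.47, 2.84, 0.75, -1.71]
Spick [549  99  64] rows 4 maxerr 0.0 0.0 [-0.44, 1.06, 0.04, 2.48, 2.86, 1.06, -1.79]
Slift [549  99 184] rows 5 maxerr 0.0 0.0 [-0.48, 0.73, 0.11, 2.46, 2.83, 0.72, -1.7]
Smid [559 -80 199] rows 6 maxerr 0.0 0.0 [0.11, 0.68, 0.04, 2.43, 3.4, 0.67, -1.62]
S+ [669 -72 199] rows 4 maxerr 0.0 0.0 [0.08, 0.72,
[... 3387 characters left out ...]
, 0.42, -1.71]
Sback [616 -76 211] rows 4 maxerr 0.0 0.0 [0.1, 0.65, 0.0, 2.2, 3.45, 0.35, -1.73]
Tpre [ 540 -172  209] rows 5 maxerr 0.0 0.0 [0.6, 0.65, -0.26, 2.25, 3.93, 0.33, -1.7]
Tpick [ 540 -172   99] rows 4 maxerr 0.0 0.0 [0.47, 0.9, -0.05, 2.3, 3.75, 0.65, -1.46]
Tlift [ 540 -172  219] rows 5 maxerr 0.0 0.0 [0.62, 0.63, -0.29, 2.24, 3.97, 0.3, -1.74]
Tmid [546  99 229] rows 10 maxerr 0.0 0.0 [-0.47, 0.58, 0.17, 2.39, 2.98, 0.43, -1.68]
T+ [655 108 229] rows 4 maxerr 0.0 0.0 [-0.4, 0.65, 0.17, 2.09, 3.02, 0.21, -1.66]
T [655 108 139] rows 3 maxerr 0.0 0.0 [-0.37, 0.83, 0.12, 2.13, 3.02, 0.43, -1.68]
Tback [603 104 211] rows 3 maxerr 0.0 0.0 [-0.42, 0.65, 0.16, 2.25, 3.0, 0.36, -1.67]
```

>>> {"fn": "move_arm", "kwargs": {
  "deltas": [
    [-0.1,0.3,0,-0.6,-0.2,-0.6,0],
    [-0.1,0.7,0,-1.3,-0.3,-1.1,0],
    [-0.1,1.1,0,-2,-0.4,-1.6,0],
    [-0.1,1.5,-0.1,-2.8,-0.5,-2,0],
    [-0.1,1.8,-0.2,-3.6,-0.5,-2.3,0],
    [0,2.2,-0.4,-4.3,-0.6,-2.7,0],
    [0,2.5,-0.6,-5.1,-0.6,-3,0],
    [0.2,2.8,-0.8,-5.9,-0.5,-3.3,0],
    [0.3,3.1,-1,-6.7,-0.5,-3.6,0],
    [0.5,3.3,-1.2,-7.4,-0.4,-3.9,0],
    [0.8,3.4,-1.5,-8.1,-0.3,-4.3,0],
    [1.1,3.5,-1.7,-8.8,-0.1,-4.7,0]
  ]
}}

```text
t: 7.5
tool_pos: [620.9, -297.8, 537.2]
orientation: [0.171, 0.72, -0.219, 0.636]
force: [0.0, 0.1, 0.8]
finger_gap: 88.4
finger_force: 0.0
```

```bash
cat >> simp.py <<'E'
def rows(seq,q=None):
    o=log(); q=o["qpos"] if q is None else q; print(o["t"].__round__(2),q.round(2).tolist(),o["tool_pos"].round(1))
    for n,(p,t) in seq:
        q,k,m,er=go(q,p,t); print(n,delta(p,t),"rows",k,round(m,1),round(er,2),q.round(2).tolist())
E
python3 - <<'E'
from simp import *
rows([("H",pose((500,0,320),0.))])
E
```

```text
7.5 [-0.16, 0.44, 0.58, 2.28, 2.95, 0.95, -1.62] [ 620.9 -297.8  537.2]
H [3.94, 4.2, -4.75, -5.23, 6.97, -1.69] rows 13 0.0 0.0 [-0.36, 0.26, 0.27, 2.42, 3.1, 0.23, -1.65]
```

>>> {"fn": "move_arm", "kwargs": {
  "deltas": [
    [0.3,0.32,-0.37,-0.4,0.54,-0.13,0],
    [0.6,0.64,-0.73,-0.8,1.07,-0.26,0],
    [0.9,0.97,-1.1,-1.2,1.6,-0.4,0],
    [1.2,1.3,-1.46,-1.6,2.1,-0.5,0],
    [1.5,1.6,-1.8,-2,2.7,-0.65,0],
    [1.8,1.9,-2.2,-2.4,3.2,-0.8,0],
    [2.1,2.3,-2.6,-2.8,3.75,-0.9,0],
    [2.4,2.6,-2.9,-3.2,4.3,-1,0],
    [2.7,2.9,-3.3,-3.6,4.8,-1.2,0],
    [3,3.2,-3.65,-4,5.4,-1.3,0],
    [3.3,3.55,-4,-4.4,5.9,-1.4,0],
    [3.6,3.9,-4.4,-4.8,6.4,-1.6,0],
    [3.94,4.2,-4.75,-5.23,6.97,-1.69,0],
    [3.94,4.2,-4.75,-5.23,6.97,-1.69,0]
  ]
}}

```text
t: 8.9
tool_pos: [506.3, 0.1, 343.7]
orientation: [0.001, 0.94, -0.0, 0.342]
force: [0.2, -0.8, 0.3]
finger_gap: 88.3
finger_force: 0.0
```

```bash
python3 - <<'E'
from simp import *
t,s=seqs(40)
rows(t[:2])
E
```

```text
8.9 [-0.35, 0.27, 0.26, 2.42, 3.1, 0.23, -1.65] [5.063e+02 1.000e-01 3.437e+02]
Tpre [1.21, -3.43, 2.5, -1.61, 0.0, -1.93] rows 8 0.0 0.0 [0.56, 0.67, -0.15, 2.29, 3.94, 0.5, -1.68]
Tpick [2.62, -3.43, 4.19, -1.61, 0.0, -1.93] rows 4 0.0 0.0 [0.48, 0.93, -0.02, 2.34, 3.77, 0.79, -1.43]
```

>>> {"fn": "move_arm", "kwargs": {
  "deltas": [
    [0.1,-0.3,0.25,-0.15,0,-0.2,0],
    [0.25,-0.7,0.5,-0.3,0,-0.4,0],
    [0.4,-1.1,0.8,-0.5,0,-0.6,0],
    [0.55,-1.5,1.1,-0.7,0,-0.85,0],
    [0.7,-1.9,1.4,-0.9,0,-1.1,0],
    [0.8,-2.3,1.7,-1.1,0,-1.3,0],
    [0.95,-2.7,2,-1.3,0,-1.5,0],
    [1.1,-3.1,2.25,-1.45,0,-1.75,0],
    [1.21,-3.43,2.5,-1.61,0,-1.93,0],
    [1.21,-3.43,2.5,-1.61,0,-1.93,0],
    [1.35,-3.43,2.67,-1.61,0,-1.93,0],
    [1.6,-3.43,2.95,-1.61,0,-1.93,0],
    [1.8,-3.43,3.2,-1.61,0,-1.93,0],
    [2,-3.43,3.45,-1.61,0,-1.93,0],
    [2.2,-3.43,3.7,-1.61,0,-1.93,0],
    [2.4,-3.43,3.93,-1.61,0,-1.93,0],
    [2.62,-3.43,4.19,-1.61,0,-1.93,0],
    [2.62,-3.43,4.19,-1.61,0,-1.93,0]
  ]
}}

```text
t: 10.7
tool_pos: [540.4, -172.6, 98.8]
orientation: [-0.121, 0.932, 0.043, 0.339]
force: [-0.8, -0.6, -0.2]
finger_gap: 88.1
finger_force: 0.0
```

```bash
python3 - <<'E'
from simp import *
t,s=seqs(40)
rows(t[1:4])
cv2.imwrite("pics/s2.png",cv2.resize(bot.snapshot("scene")[120:290,120:340],None,fx=3,fy=3))
E
```

```text
10.7 [0.47, 0.93, -0.01, 2.34, 3.77, 0.79, -1.44] [ 540.4 -172.6   98.8]
Tpick [-0.0, 0.02, -0.0, -0.03, 0.0, -0.02] rows 1 0.0 0.0 [0.47, 0.93, -0.01, 2.34, 3.77, 0.79, -1.44]
Tlift [-1.54, 0.02, -1.84, -0.03, 0.0, -0.02] rows 5 0.0 0.0 [0.57, 0.64, -0.16, 2.29, 3.98, 0.47, -1.72]
Tmid [-2.83, 5.23, -1.03, 1.12, 0.0, 1.36] rows 10 0.0 0.0 [-0.45, 0.6, 0.12, 2.45, 2.92, 0.59, -1.64]
```

View pics/s2.png

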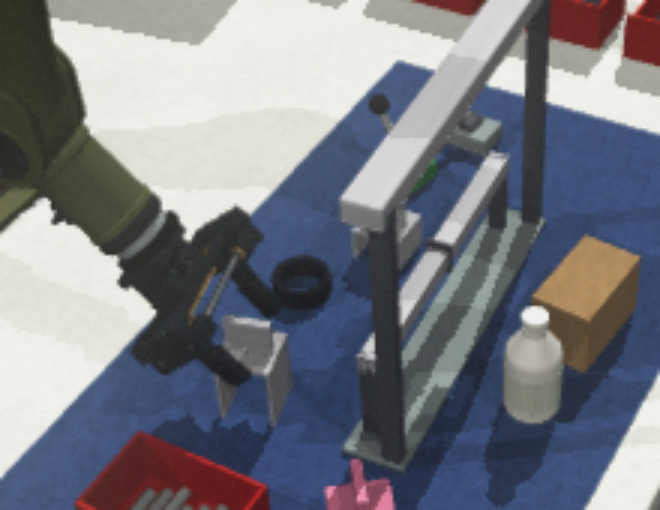

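The fingers straddle the tall cover's lug (about px 245,335 in the crop), so I'll close and lift slowly.

>>> {"fn": "move_arm", "kwargs": {
  "deltas": [
    [0,0,0,0,0,0,0.4],
    [0,0,0,0,0,0,0.7],
    [0,0,0,0,0,0,0.85],
    [0,0,0,0,0,0,1],
    [0,0,0,0,0,0,1],
    [0,0,0,0,0,0,1],
    [0,0,0,0,0,0,1],
    [0,0,0,0,0,0,1],
    [-0.1,0,-0.1,0,0,0,1],
    [-0.25,0,-0.3,0,0,0,1],
    [-0.45,0,-0.54,0,0,0,1],
    [-0.7,0,-0.84,0,0,0,1],
    [-0.95,0,-1.14,0,0,0,1],
    [-1.2,0,-1.44,0,0,0,1],
    [-1.4,0,-1.68,0,0,0,1],
    [-1.54,0,-1.84,0,0,0,1],
    [-1.54,0,-1.84,0,0,0,1]
  ]
}}

```text
t: 12.45
tool_pos: [540.1, -173.7, 221.3]
orientation: [-0.121, 0.931, 0.043, 0.341]
force: [0.1, 0.3, -2.2]
finger_gap: 9.6
finger_force: 29.9
```

```bash
python3 - <<'E'
from simp import *
t,s=seqs(40)
rows(t[3:5])
E
```

```text
12.45 [0.57, 0.64, -0.16, 2.29, 3.98, 0.47, -1.72] [ 540.1 -173.7  221.3]
Tmid [-1.26, 5.25, 0.84, 1.1, 0.03, 1.36] rows 10 0.0 0.0 [-0.44, 0.6, 0.12, 2.45, 2.92, 0.59, -1.64]
T+ [-2.91, 4.85, 2.24, 1.1, 0.03, 1.36] rows 4 0.0 0.0 [-0.39, 0.66, 0.14, 2.14, 2.96, 0.35, -1.61]
```

>>> {"fn": "move_arm", "kwargs": {
  "deltas": [
    [-0.04,0.15,0.02,0.03,0,0.04,1],
    [-0.1,0.42,0.07,0.09,0,0.11,1],
    [-0.2,0.84,0.13,0.18,0,0.22,1],
    [-0.32,1.35,0.22,0.28,0.01,0.35,1],
    [-0.45,1.9,0.3,0.4,0.01,0.49,1],
    [-0.59,2.45,0.39,0.51,0.01,0.63,1],
    [-0.72,3,0.48,0.63,0.02,0.78,1],
    [-0.85,3.55,0.57,0.74,0.02,0.92,1],
    [-0.98,4.1,0.66,0.86,0.02,1.06,1],
    [-1.1,4.6,0.74,0.96,0.03,1.19,1],
    [-1.2,5,0.8,1.05,0.03,1.3,1],
    [-1.26,5.25,0.84,1.1,0.03,1.36,1],
    [-1.26,5.25,0.84,1.1,0.03,1.36,1],
    [-1.26,5.25,0.84,1.1,0.03,1.36,1]
  ]
}}

```text
t: 13.85
tool_pos: [545.5, 99.2, 227.2]
orientation: [-0.035, 0.94, 0.013, 0.34]
force: [-0.9, -1.1, -1.5]
finger_gap: 9.8
finger_force: 29.9
```

```bash
python3 - <<'E'
from simp import *
t,s=seqs(40)
rows(t[3:6])
cv2.imwrite("pics/m3.png",np.hstack([cv2.resize(bot.snapshot("scene")[90:270,160:340],(400,400)),cv2.resize(bot.snapshot("top")[130:250,170:290],(400,400))]))
E
```

```text
13.85 [-0.44, 0.61, 0.12, 2.45, 2.93, 0.59, -1.64] [545.5  99.2 227.2]
Tmid [-0.03, 0.0, -0.02, 0.01, -0.03, 0.0] rows 1 0.0 0.0 [-0.45, 0.6, 0.12, 2.45, 2.92, 0.59, -1.64]
T+ [-1.72, 0.0, 1.39, 0.01, -0.03, 0.0] rows 4 0.0 0.0 [-0.39, 0.66, 0.14, 2.14, 2.96, 0.35, -1.61]
T [-0.57, -0.0, 2.78, 0.01, -0.03, 0.0] rows 3 0.0 0.0 [-0.35, 0.85, 0.09, 2.18, 2.97, 0.57, -1.64]
```

View pics/m3.png

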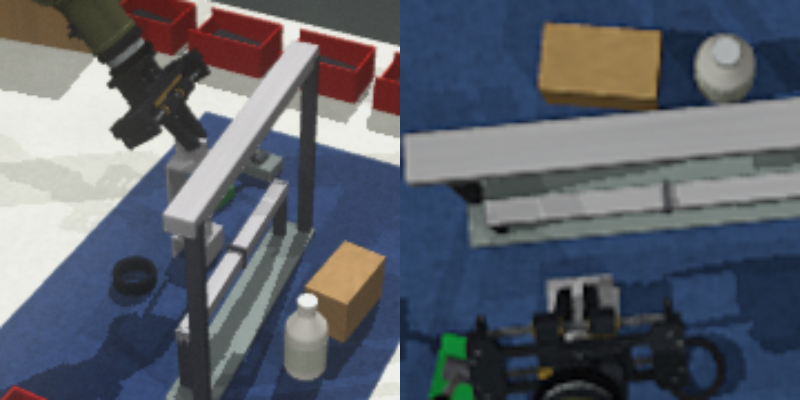

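>>> {"fn": "move_arm", "kwargs": {
  "deltas": [
    [-0.1,0,0.08,0,0,0,1],
    [-0.3,0,0.24,0,0,0,1],
    [-0.55,0,0.44,0,0,0,1],
    [-0.8,0,0.65,0,0,0,1],
    [-1.05,0,0.85,0,0,0,1],
    [-1.3,0,1.05,0,0,0,1],
    [-1.5,0,1.21,0,0,0,1],
    [-1.65,0,1.33,0,0,0,1],
    [-1.72,0,1.39,0,0,0,1],
    [-1.72,0,1.39,0,0,0,1],
    [-1.72,0,1.39,0,0,0,1]
  ]
}}

```text
t: 15.05
tool_pos: [655.6, 107.3, 229.3]
orientation: [-0.035, 0.939, 0.013, 0.341]
force: [-2.2, -0.8, -2.0]
finger_gap: 9.8
finger_force: 30.0
```

```bash
python3 - <<'E'
from simp import *
t,s=seqs(40)
rows([("T3",pose(stand(0,90,119),ST[2]))]+t[5:6])
a=bot.snapshot("scene")[90:240,200:340]; b=bot.snapshot("top")[150:240,170:290]
cv2.imwrite("pics/m4.png",np.hstack([cv2.resize(a,(400,428)),cv2.resize(b,(400,428))]))
print(proj("top",[stand(-30,90+30,204),stand(-30,60,204),stand(30,60,204)])-[170,150])
E
```

```text
15.05 [-0.39, 0.66, 0.14, 2.14, 2.96, 0.34, -1.61] [655.6 107.3 229.3]
T3 [1.1, 0.0, 1.33, 0.01, -0.02, -0.01] rows 3 0.0 0.0 [-0.35, 0.84, 0.09, 2.18, 2.97, 0.56, -1.64]
T [1.15, 0.0, 1.39, 0.01, -0.02, -0.01] rows 1 0.0 0.0 [-0.35, 0.85, 0.09, 2.18, 2.97, 0.57, -1.64]
[[40.93615997 47.66186213]
 [60.2832927  45.84702184]
 [58.59996923 26.71956851]]
```

View pics/m4.png

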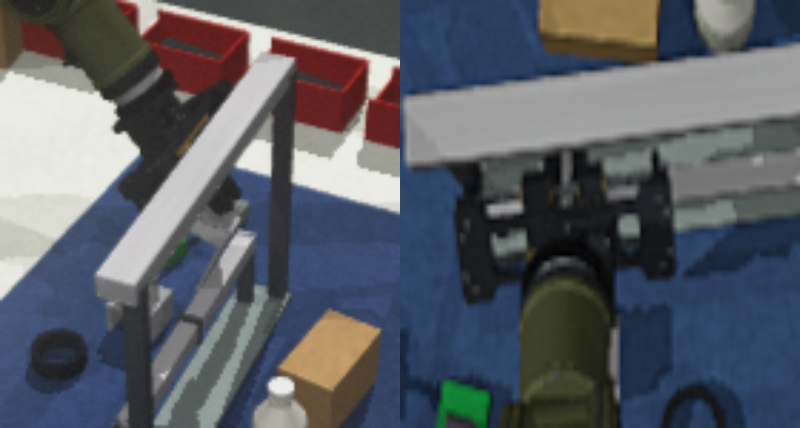

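>>> {"fn": "move_arm", "kwargs": {
  "deltas": [
    [0.05,0,0.06,0,0,0,1],
    [0.15,0,0.18,0,0,0,1],
    [0.3,0,0.36,0,0,0,1],
    [0.45,0,0.54,0,0,0,1],
    [0.6,0,0.73,0,0,0,1],
    [0.75,0,0.91,0,0,0,1],
    [0.9,0,1.09,0,0,0,1],
    [1.02,0,1.23,0,0,0,1],
    [1.08,0,1.31,0,0,0,1],
    [1.1,0,1.33,0,0,0,1],
    [1.1,0,1.33,0,0,0,1]
  ]
}}

```text
t: 16.25
tool_pos: [666.2, 109.2, 151.2]
orientation: [-0.034, 0.935, 0.015, 0.353]
force: [4.3, -0.3, 17.9]
finger_gap: 9.9
finger_force: 30.0
```

```bash
python3 - <<'E'
from simp import *
t,s=seqs(40)
rows(t[5:7]); print(bot.get_obs()["force"],bot.get_obs()["torque"])
E
```

```text
16.25 [-0.35, 0.83, 0.09, 2.17, 2.97, 0.57, -1.64] [666.2 109.2 151.2]
T [0.32, -0.02, 0.05, 0.03, 0.24, -0.03] rows 1 0.0 0.0 [-0.35, 0.85, 0.09, 2.18, 2.97, 0.57, -1.64]
Tback [0.27, -0.01, -1.75, 0.03, 0.24, -0.03] rows 3 0.0 0.0 [-0.4, 0.67, 0.11, 2.32, 2.94, 0.53, -1.63]
[ 4.26917651 -0.3190748  17.93990093] [ 0.12173035 -2.17600398 -0.05685525]
```

```bash
python3 - <<'E'
from simp import *
a=bot.snapshot("scene")[130:240,220:320]; b=bot.snapshot("top")[160:230,180:270]
cv2.imwrite("pics/m5.png",np.hstack([cv2.resize(a,(500,550),interpolation=2),cv2.resize(b,(300,550),interpolation=2)[:, :300]]))
for z in (115,127):
  for sx in(-30,30): print(z,sx,(proj("scene",[stand(sx,60,z),stand(sx,60,z+4),stand(sx,60,z-75)])-[220,130]).round(1).tolist())
E
```

```text
115 -30 [[44.8, 59.6], [44.8, 58.6], [45.1, 76.4]]
115 30 [[61.6, 64.0], [61.6, 63.1], [61.4, 80.9]]
127 -30 [[44.7, 56.8], [44.7, 55.9], [45.0, 73.8]]
127 30 [[61.6, 61.3], [61.6, 60.3], [61.4, 78.3]]
```

View pics/m5.png

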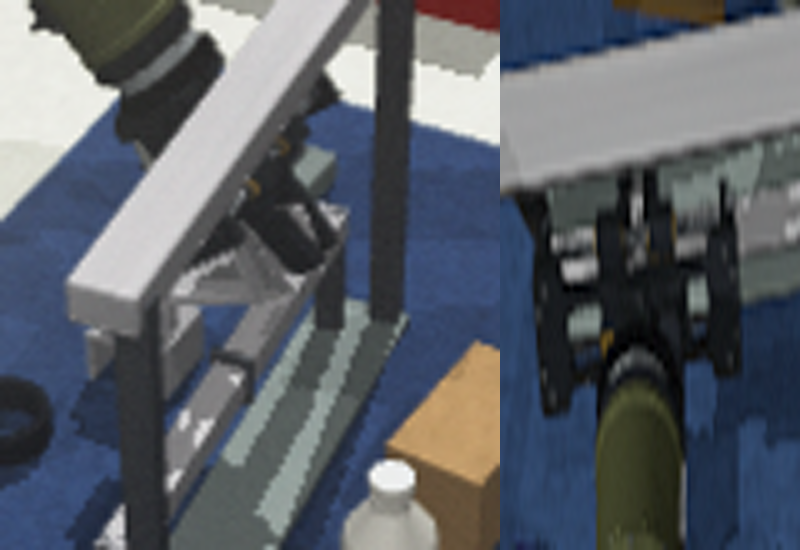

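```bash
cat > cov.py <<'E'
from simp import *
def boxes(leg):
    B=[((-30,30),(-30,30),(0,4)),((-30,-26),(-30,30),(-leg,0)),((26,30),(-30,30),(-leg,0)),((-25,25),(-5,5),(4,44))]
    return [np.array([(x,y,z) for x in b[0] for y in b[1] for z in b[2]],float) for b in B]
def masks(img0,img):
    d=cv2.absdiff(img0,img).max(2)>14; h=cv2.cvtColor(img,cv2.COLOR_BGR2HSV)
    light=d&(h[...,2]>95)&(h[...,1]<60); dark=d&~light
    return light,d
def render(n,B,o,r):
    m=np.zeros((384,512),np.uint8)
    for b in B: cv2.fillConvexPoly(m,cv2.convexHull((proj(n,r.apply(b)+o)*16).astype(np.int32)),1,shift=4)
    return m>0
def fitcov(leg,roi,psi=ST[2]):
    "pitch about grip axis and slip, by mask agreement"
    o=bot.get_obs(); T=R.from_quat(o["orientation"]); g=o["tool_pos"]-8*T.as_matrix()[:,2]; B=boxes(leg)
    D={n:masks(cv2.imread(f"pics/{n}0.png"),bot.snapshot(n)) for n in ("scene","top")}; res=[]
    yaw=np.arctan2(T.as_matrix()[1,2],T.as_matrix()[0,2])
    for th in np.arange(-100,101,5):
        r=R.from_euler('z',yaw)*R.from_euler('y',np.radians(th))
        for gx in range(-20,21,5):
            for gz in range(10,45,6):
                O=g-r.apply([gx,0,gz]); s=0
                for n in D:
                    light,d=D[n]; m=render(n,B,O,r); y0,y1,x0,x1=roi[n]; m=m[y0:y1,x0:x1]; l=light[y0:y1,x0:x1]; dd=d[y0:y1,x0:x1]
                    s+=(l&m).sum()-(l&~m).sum()-1.0*(m&~dd).sum()
                res.append((int(s),int(th),gx,gz))
    res.sort(reverse=True); return res[:6],{n:int(D[n][0][roi[n][0]:roi[n][1],roi[n][2]:roi[n][3]].sum()) for n in D}
E
python3 - <<'E'
from cov import *
print(fitcov(75,{"scene":(150,215,235,300),"top":(170,215,195,240)}))
o=bot.get_obs();img=bot.snapshot("scene");i0=cv2.imread("pics/scene0.png");l,d=masks(i0,img)
for y in range(160,204): print(y,"".join("L" if l[y,x] else("#" if d[y,x] else ".") for x in range(240,300)))
E
```

```text
Traceback (most recent call last):
  File "cov.py", line 24, in fitcov
    light,d=D[n]; m=render(n,B,O,r); y0,y1,x0,x1=roi[n]; m=m[y0:y1,x0:x1]; l=light[y0:y1,x0:x1]; dd=d[y0:y1,x0:x1]
                    ~~~~~~^^^^^^^^^
  File "cov.py", line 11, in render
    for b in B: cv2.fillConvexPoly(m,cv2.convexHull((proj(n,r.apply(b)+o)*16).astype(np.int32)),1,shift=4)
                                                     ~~~~^^^^^^^^^^^^^^^^
  File "h.py", line 10, in proj
    c,r=cam(n); f=192/np.tan(np.radians(c["vfov"]/2)); q=r.inv().apply(np.atleast_2d(P)-c["eye"])
        ~~~^^^
  File "h.py", line 5, in cam
    c=bot.camera_info(n); a=c["attitude"]
ValueError: time passes only in moves, steps and waits
```

```bash
sed -i 's/^def cam(n):/import functools\n@functools.lru_cache(None)\ndef cam(n):/' h.py
python3 - <<'E'
from cov import *
print(fitcov(75,{"scene":(150,215,235,300),"top":(170,215,195,240)}))
o=bot.get_obs();img=bot.snapshot("scene");i0=cv2.imread("pics/scene0.png");l,d=masks(i0,img)
for y in range(160,204): print(y,"".join("L" if l[y,x] else("#" if d[y,x] else ".") for x in range(240,300)))
E
```

```text
([(-293, 40, -5, 40), (-306, 35, 5, 40), (-313, 45, -15, 40), (-314, 30, 10, 40), (-322, 35, 5, 34), (-331, 40, -5, 34)], {'scene': 511, 'top': 112})
160 .........###L.....................######....................
161 .........L#L.......................####..L..................
162 ................................#..###......................
163 ...............................########.L...................
164 ..............................#########.....................
165 ..............................#########L....................
166 .............................###########L...................
167 ..............................###########...................
168 ...........................#L.############..................
169 ...........................LL#############..................
170 ...........................L###############L........#.......
171 .........................#############LLL###.L.L............
172 .........................#############LLL###L..L............
173 ........................###############LL.###L.L............
174 .......................###..########
[... 1209 characters left out ...]
...L..L....#######.LLLLLLL.....LL.................
194 .....................######.LLLLLLLL...##LL.................
195 .......................###.LLLLLLLL...##LLL.................
196 L......................###.LLLLLLLL...#LLL....##L...........
197 .L#.......................LLLLLLLL...##LLL..................
198 .............L...........LLLLLLLL...##LLL.............#.....
199 ............#L.........##LLLLLLLL...#LLL....................
200 .........................###LLLL...##LLL....................
201 ..............................L.......L.....................
202 .......................L.............L......................
203 ......................LLLLLL.......LLL......................
```

```bash
python3 - <<'E'
from cov import *
o=bot.get_obs(); T=R.from_quat(o["orientation"]); g=o["tool_pos"]-8*T.as_matrix()[:,2]; B=boxes(75)
l,d=masks(cv2.imread("pics/scene0.png"),bot.snapshot("scene")); l=l.copy(); l[:180]=0; l[192:]=0;l[:,280:]=0
W=np.zeros_like(l);W[176:215,235:282]=1;W[192:,262:276]=0
res=[]
for th in np.arange(-90,95,5):
    r=R.from_euler('z',ST[2])*R.from_euler('y',np.radians(th))
    for gx in range(-24,25,6):
        for gz in range(4,47,6):
            m=render("scene",B,g-r.apply([gx,0,gz]),r)&W
            res.append((int((l&m).sum()-(l&~m).sum()-(m&~d).sum()),int(th),gx,gz))
res.sort(reverse=True);print(g,l.sum(),res[:10])
for th in (-60,-40,0,40,60,80):
    r=R.from_euler('z',ST[2])*R.from_euler('y',np.radians(th)); O=g-r.apply([0,0,30])
    print(th,proj("scene",r.apply([[x,y,-75] for x in(-30,30) for y in(-30,30)])+O).round().astype(int).tolist())
E
```

```text
[660.95331226 108.76189572 157.19338497] 258 [(41, 80, -12, 16), (33, 85, -12, 10), (33, 85, -18, 10), (32, 80, -6, 10), (30, 90, -24, 10), (28, 90, -18, 4), (27, 85, -18, 16), (26, 75, -6, 16), (25, 90, -24, 4), (24, 85, -12, 4)]
-60 [[298, 207], [304, 195], [307, 197], [313, 186]]
-40 [[288, 209], [295, 198], [302, 204], [308, 193]]
0 [[268, 204], [275, 194], [284, 209], [291, 198]]
40 [[251, 190], [258, 180], [264, 202], [271, 192]]
60 [[247, 181], [254, 171], [255, 195], [262, 185]]
80 [[246, 172], [253, 162], [249, 186], [256, 176]]
```

```bash
python3 - <<'E'
from cov import *
i0=cv2.imread("pics/scene0.png"); B=boxes(75)
for f,(y0,y1,x0,x1),wh,p,q in (("m3",(90,270,160,340),(400,400),[545.5,99.2,227.2],[-.035,.94,.013,.34]),("m4",(90,240,200,340),(400,428),[655.6,107.3,229.3],[-.035,.939,.013,.341])):
    im=cv2.imread(f"pics/{f}.png")[:,:400]; img=i0.copy(); img[y0:y1,x0:x1]=cv2.resize(im,(x1-x0,y1-y0),interpolation=cv2.INTER_AREA)
    l,d=masks(i0,img); T=R.from_quat(q); g=np.array(p)-8*T.as_matrix()[:,2]
    c=proj("scene",g)[0].astype(int); print(f,g,c)
    for y in range(c[1]-14,c[1]+34): print("".join("L" if l[y,x] else("#" if d[y,x] else ".") for x in range(c[0]-30,c[0]+26)))
    for th in (0,15,40,80):
        r=R.from_euler('z',ST[2])*R.from_euler('y',np.radians(th)); O=g-r.apply([0,0,30])
        print(th,(proj("scene",r.apply([[x,y,-75] for x in(-30,30) for y in(-30,30)])+O)-c+[30,14]).round().astype(int).tolist())
E
```

```text
m3 [540.39671135  98.8143091  233.34879562] [245 150]
..L#########################LL.........................L
..LL#########################L..........................
...L#########################LL.........................
..LL##########################LL........................
.LL############################L....LL..................
LL#############################LL....#...L..............
L###############L###############LL..#.......L...........
#################################L.#............LL......
###################################.............#L......
####################################............L.......
#################LL#################....................
#################LLL#################...................
#################LLLL#################........L.........
#################L..LL################.......L..........
################LL...LL################.....#...........
##############LL......LL###############.................
############LLL........L#####.....LLLL#.................
L##########LL..........L#####.....LLLL#...L.............
L########LL.........
[... 4118 characters left out ...]
.................
.......L...................L##LLLLLLL...................
..........................#L#LLLLLLL....................
..........................L##LLLLLLLL...................
...............##........#L#LLLL........................
..........###..####..#...L#LLLLL........................
..........#.#########...###LLLLL..L.....................
...........#########..##L#LLLLLL........................
..........#############LL#LLLLLLL.......................
...........#########.##LLLLLLLLL........................
0 [[19, 43], [26, 33], [36, 47], [42, 37]]
15 [[11, 38], [18, 28], [28, 46], [34, 36]]
40 [[1, 28], [9, 18], [15, 41], [22, 30]]
80 [[-5, 9], [3, -1], [-1, 24], [7, 14]]
```

```bash
python3 - <<'E'
from simp import *
o=bot.get_obs();p,t=o["tool_pos"],R.from_quat(o["orientation"]);t2=pose(stand(0,90,205),ST[2])[1]
print(o["force"],o["t"])
rows([("up80",(np.array([657,107.5,232]),t2)),("back",(np.array([530,99,245]),t2))])
E
```

```text
[ 3.79966801  0.89351632 17.93167858] 16.65
16.65 [-0.35, 0.83, 0.09, 2.17, 2.97, 0.57, -1.64] [666.2 109.2 151.2]
up80 [-0.93, -0.01, -1.34, 0.03, 0.24, -0.03] rows 3 0.0 0.0 [-0.39, 0.66, 0.15, 2.14, 2.96, 0.33, -1.61]
back [0.81, 0.01, -3.21, 0.03, 0.24, -0.03] rows 5 0.0 0.0 [-0.47, 0.55, 0.13, 2.48, 2.91, 0.57, -1.63]
```

>>> {"fn": "move_arm", "kwargs": {
  "deltas": [
    [-0.1,0,-0.12,0,0,0,1],
    [-0.2,0,-0.24,0,0,0,1],
    [-0.3,0,-0.36,0,0,0,1],
    [-0.45,0,-0.54,0,0,0,1],
    [-0.6,0,-0.73,0,0,0,1],
    [-0.75,0,-0.91,0,0,0,1],
    [-0.9,0,-1.09,0,0,0,1],
    [-1.05,0,-1.27,0,0,0,1],
    [-1.1,0,-1.33,0,0,0,1],
    [-1.1,0,-1.33,0,0,0,1]
  ]
}}

```text
t: 17.65
tool_pos: [656.3, 108.0, 230.5]
orientation: [-0.035, 0.939, 0.014, 0.342]
force: [-1.0, -1.1, -1.8]
finger_gap: 9.6
finger_force: 30.0
```

```bash
python3 - <<'E'
from cov import *
t2=pose(stand(0,90,205),ST[2])[1]
rows([("back",(np.array([530,99,245]),t2))])
o=bot.get_obs(); print(o["force"]); T=R.from_quat(o["orientation"]); g=o["tool_pos"]-8*T.as_matrix()[:,2]; B=boxes(75)
l,d=masks(cv2.imread("pics/scene0.png"),bot.snapshot("scene")); c=proj("scene",g)[0].astype(int)
for y in range(c[1]-5,c[1]+40): print("".join("L" if l[y,x] else("#" if d[y,x] else ".") for x in range(c[0]-30,c[0]+26)))
E
```

```text
17.65 [-0.39, 0.66, 0.14, 2.14, 2.96, 0.34, -1.61] [656.3 108.  230.5]
back [1.75, 0.01, -1.85, 0.02, -0.0, -0.01] rows 5 0.0 0.0 [-0.47, 0.55, 0.13, 2.48, 2.91, 0.57, -1.63]
[-1.01173509 -1.0717917  -1.7689576 ]
#############L...................###....................
..##########L....................####...................
...#########....................L####...................
...########....................#L#####..................
...#######L....................#LL#####.................
...######L....................#########.................
..#######....................##########.................
########....................###########.................
#######L....................##########..................
.#####L.....................#########L..................
.#####.......................########..L................
..###.....................#..#######LLL.................
..##L....................#...#######L...................
...........................######LLLL...................
.............................#LLLLLLL...................
................................
[... 977 characters left out ...]
................
.............................LLLLLL.....................
...........#..#####.........LLLLL.......................
.............########......LLLLLLL......................
...........###########....LLLLLLLL......................
..........#############..LLLLLLLL.......................
..........###########.###LLLLLLLL.......................
.......L....#########.##LLLLLLLL........................
......L......L##.##..##LLLLLLLL.........................
.......L........#######LLLLLLLL.........................
.......L.......#######LLLLLLLL.....LL...................
......#........###..##LLLLLLL....##LL...................
.......L........#####.LLLLLLL....#LLL...................
```

>>> {"fn": "move_arm", "kwargs": {
  "deltas": [
    [0.2,0,-0.2,0,0,0,1],
    [0.5,0,-0.5,0,0,0,1],
    [0.8,0,-0.85,0,0,0,1],
    [1.1,0,-1.16,0,0,0,1],
    [1.4,0,-1.48,0,0,0,1],
    [1.6,0,-1.7,0,0,0,1],
    [1.75,0,-1.85,0,0,0,1],
    [1.75,0,-1.85,0,0,0,1]
  ]
}}

```text
t: 18.5
tool_pos: [528.7, 98.3, 243.8]
orientation: [-0.035, 0.94, 0.013, 0.34]
force: [1.1, -0.6, -1.6]
finger_gap: 9.7
finger_force: 30.0
```

```bash
cat > look.py <<'E'
from cov import *
def look(leg,box=None,fine=False,show=True):
    o=log(); print(o["t"],o["tool_pos"].round(1),o["force"].round(1),o["finger_gap"]); T=R.from_quat(o["orientation"]); g=o["tool_pos"]-8*T.as_matrix()[:,2]; B=boxes(leg); D={}
    yaw=np.arctan2(T.as_matrix()[1,2],T.as_matrix()[0,2])
    for n in ("scene","top"):
        im=bot.snapshot(n); cv2.imwrite(f"pics/raw_{n}_{o['t']:.2f}.png",im); h=cv2.cvtColor(im,cv2.COLOR_BGR2HSV)
        D[n]=(h[...,1]<60)&(h[...,2]>95),(h[...,2]<70)&(h[...,1]<110),proj(n,g)[0].astype(int)
    res=[]
    for th in np.arange(-100,101,5):
        r=R.from_euler('z',yaw)*R.from_euler('y',np.radians(th))
        for gx in range(-20,21,5):
            for gz in range(4,45,5):
                s=0
                for n in D:
                    L,K,c=D[n]; sl=(slice(max(c[1]-30,0),c[1]+40),slice(c[0]-35,c[0]+35))
                    m=render(n,B,g-r.apply([gx,0,gz]),r)[sl]; s+=(m&L[sl]).sum()-1.5*(m&~L[sl]&~K[sl]).sum()+0*(L[sl]&~m).sum()-.3*(cv2.dilate(m.astype(np.uint8),np.ones((5,5)))>0)[np.s_[:]].__and__(L[sl]&~m).sum()
                res.append((int(s),int(th),gx,gz))
    res.sort(reverse=True); print(res[:8]); return D,g
E
python3 - <<'E'
from look import *
D,g=look(75)
c=D["scene"][2];d=D["top"][2]
im=[cv2.imread(sorted(__import__("glob").glob(f"pics/raw_{n}_*"))[-1]) for n in("scene","top")]
cv2.imwrite("pics/last.png",np.hstack([cv2.resize(i[max(k[1]-32,0):k[1]+43,k[0]-33:k[0]+33],(396,450),interpolation=2) for i,k in zip(im,(c,d))]))
E
```

```text
18.5 [528.7  98.3 243.8] [ 1.1 -0.6 -1.6] 9.664753706578894
[(54, 75, -20, 44), (44, 80, -20, 44), (36, 90, -20, 44), (29, 70, -15, 44), (26, 85, -15, 44), (25, 80, -20, 39), (22, 85, -20, 44), (21, 90, -20, 39)]
```

View pics/last.png

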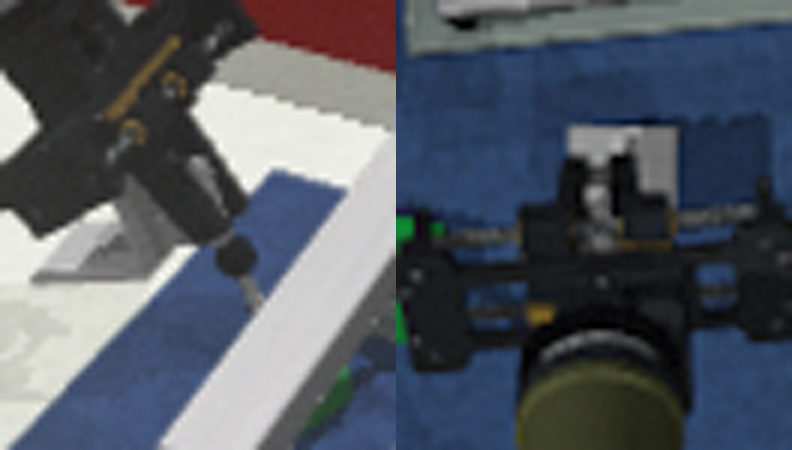

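The last picture shows the cover pitched about 75° in the grip, legs towards the robot (crop px 30–150, 240–280). The light patch in the top view is the short cover on the table. I need to know when this happened and whether it is still slipping.

```bash
python3 - <<'E'
from look import *
i0=cv2.imread("pics/scene0.png");B=boxes(75)
im=cv2.imread("pics/m3.png")[:,:400]; img=i0.copy(); img[90:270,160:340]=cv2.resize(im,(180,180),interpolation=cv2.INTER_AREA)
l,d=masks(i0,img); T=R.from_quat([-.035,.94,.013,.34]); g=np.array([545.5,99.2,227.2])-8*T.as_matrix()[:,2]
W=np.zeros_like(d);W[160:200,255:292]=1;W[160:182,268:]=0;W[160:168]=0
res=[]
for th in range(-20,21,4):
    r=R.from_euler('z',ST[2])*R.from_euler('y',np.radians(th))
    for gx in range(-12,13,4):
        for gz in range(14,60,4):
            m=render("scene",B,g-r.apply([gx,0,gz]),r)
            E=cv2.morphologyEx(m.astype(np.uint8),cv2.MORPH_GRADIENT,np.ones((2,2)))
            res.append((int((m&d&W).sum()-(m&~d&W).sum()-(d&~m&W).sum()),th,gx,gz))
res.sort(reverse=True);print("m3",res[:8])
# creep check now
o=bot.get_obs(); T=R.from_quat(o["orientation"]); c=proj("scene",o["tool_pos"])[0].astype(int)
S=[bot.snapshot("scene") for _ in range(7)]
f=lambda a:cv2.cvtColor(a,cv2.COLOR_BGR2GRAY)[c[1]-5:c[1]+25,c[0]-35:c[0]+5].astype(np.float32)
print("shift",cv2.phaseCorrelate(f(S[0]),f(S[-1])),cv2.absdiff(f(S[0]),f(S[-1])).max(),bot.get_obs()["t"])
E
```

```text
m3 [(-263, 20, 12, 58), (-263, 20, 12, 54), (-263, 20, 12, 50), (-263, 20, 12, 46), (-263, 20, 12, 42), (-263, 20, 12, 38), (-263, 20, 12, 34), (-263, 20, 12, 30)]
shift ((-0.08739236077980195, 0.05803756470048427), 1.0125528440872829) 63.0 18.95
```

```bash
python3 - <<'E'
from look import *
i0=cv2.imread("pics/scene0.png");B=boxes(75)
im=cv2.imread("pics/m3.png")[:,:400]; img=i0.copy(); img[90:270,160:340]=cv2.resize(im,(180,180),interpolation=cv2.INTER_AREA)
h=cv2.cvtColor(img,cv2.COLOR_BGR2HSV); L=(h[...,1]<70)&(h[...,2]>70)
for y in range(154,190): print(y,"".join("L" if L[y,x] else("k" if h[y,x,2]<60 else ".") for x in range(228,262)))
T=R.from_quat([-.035,.94,.013,.34]); g=np.array([545.5,99.2,227.2])-8*T.as_matrix()[:,2]
for gz in (30,38,46):
    r=R.from_euler('z',ST[2]); print(gz,proj("scene",r.apply([(-30,-30,4),(30,-30,4),(30,30,4),(-30,-30,-75),(-26,-30,-75),(26,-30,-75),(30,-30,-75)])+g-[0,0,gz]).round(1).tolist())
E
```

```text
154 LLLLLLLLLLLLLkkkkkkkk.LLLL..LLLLLL
155 LLLLLLLLLLLLLLkkkkkkkkLLLL..LLLLLL
156 LLLLLLLLLL.LLLLkkkkk.LLLLL.LLLLLLL
157 LLLLLLLLL..LLLLLkk..LLLLLLLLLLLLLL
158 LLLLLLLL...LLLLLLLLLLLLLLLLLLLLLLL
159 LLLLLLL...LLLLLLLLLLLLLLLLLLLLLLLL
160 LLLLLL...LLLLLLLLLLLLLLLLLLLLLLLLL
161 LLLLL....LLLLLLLLLLLLLLLLLLLLLLLLL
162 LLLL....LLLLLLLLLLLLLLLLLLLLLLLLLL
163 LLL....LLLLLLLLLLLLLLLLLLLLLLLLLLL
164 LLL...LLLLLLLLLLLLLLLLLLLLLLLLLLLL
165 LL....LLLLLLLLLLLLLLLLLLLLLLLLLLLL
166 ......LLLLLLLLLLLLLLLLLLLLLLLLLLLL
167 ......LLLLLLLLLLLLLLLLLLLLLLLLLLLL
168 ......LLLLLLLLLLLLLLLLLLLLLLLLLLLL
169 .......LLLLLLLLLLLLLLLLLLLLLLLLLLL
170 .......LLLLLLLLLLLLLLLLLLLLLLLLLLL
171 .......LLLLLLLLLLLLLLLLLLLLLLLLLLL
172 .......LLLLLLLLLLLLLLLLLLLLLLLLLLL
173 .......LLLLLLLLLLLLLLLLLLLLLLLLLLL
174 .......LLLLLLLLLLLLLLLLLLLLLLLLLLL
175 .......LLLLLLLLLLLLLLLLLLLLLLLLLLL
176 .......LLLLLLLLLLLLLLLLLLLLLLLLLLL
177 .......LLLLLLLLLLLLLLLLLLLLLLLLLLL
178 .......LLLLLLLLLLLLLLLLLLLLLLLLLL.
179 .......LLLLLLLLLLLLLLLLLLLLLLLLLL.
180 .......LLLLLLLLLLLLLLLLLLLLLLLLL..
181 .......LLLLLLLLLLLLLLLLLLLLLLLL...
182 .......LLLLLLLLLLLLLLLLLLLLLLL..k.
183 .......LLLLLLLLLLLLLLLLLLLLLLL....
184 ......LLLLLLLLLLLLLLLLLLLLLLL.....
185 .....LLLLLLLLLLLLLLLLLLLLLLL......
186 .....LLLLLLLLLLLLLLLLLLLLLLL......
187 .....LLLLLLLLLLLLLLLLLLLLLLL......
188 .....LLLLLLLLLLLLLLLLLLLLLL.......
189 .....LLLLLLLLLLLLLLLLLLLLLLL......
30 [[233.3, 159.7], [249.9, 163.9], [257.5, 153.8], [234.6, 178.5], [235.6, 178.8], [249.6, 182.5], [250.7, 182.8]]
38 [[233.4, 161.7], [250.0, 165.8], [257.5, 155.7], [234.7, 180.4], [235.8, 180.7], [249.7, 184.4], [250.8, 184.7]]
46 [[233.5, 163.6], [250.1, 167.8], [257.6, 157.7], [234.8, 182.2], [235.9, 182.5], [249.8, 186.2], [250.9, 186.5]]
```

```bash
cat > pf.py <<'E'
from look import *
def pfit(leg,img,o,ths,gxs,gzs,up=8,dn=30,lf=38,rt=8,show=False,n="scene"):
    i0=cv2.imread(f"pics/{n}0.png"); d=cv2.absdiff(i0,img).max(2)>14; v=img.max(2)
    C=d&(v>75); K=d&(v<=75); T=R.from_quat(o["orientation"]); g=o["tool_pos"]-8*T.as_matrix()[:,2]
    yaw=np.arctan2(T.as_matrix()[1,2],T.as_matrix()[0,2]); B=boxes(leg); c=proj(n,g)[0].astype(int)
    W=np.s_[c[1]-up:c[1]+dn,c[0]-lf:c[0]+rt]; res=[]
    for th in ths:
        r=R.from_euler('z',yaw)*R.from_euler('y',np.radians(th))
        for gx in gxs:
            for gz in gzs:
                m=render(n,B,g-r.apply([gx,0,gz]),r); res.append((int((m&C)[W].sum()-(C&~m)[W].sum()-(m&~d)[W].sum()),int(th),int(gx),int(gz)))
    res.sort(reverse=True); print(c,C[W].sum(),res[:8])
    if show:
        r=R.from_euler('z',yaw)*R.from_euler('y',np.radians(res[0][1])); m=render(n,B,g-r.apply([res[0][2],0,res[0][3]]),r)
        for y in range(c[1]-up,c[1]+dn): print("".join(("C" if m[y,x] else "c") if C[y,x] else ("K" if m[y,x] else "k") if K[y,x] else ("o" if m[y,x] else ".") for x in range(c[0]-lf,c[0]+rt)))
    return res[0]
E
python3 - <<'E'
from pf import *
o=bot.get_obs(); pfit(75,bot.snapshot("scene"),o,range(40,111,5),range(-24,25,6),range(4,53,6),show=True)
E
```

```text
[240 144] 342 [(215, 70, 0, 34), (211, 70, 0, 40), (201, 75, -6, 34), (192, 75, -6, 40), (183, 75, -6, 28), (178, 75, 0, 28), (176, 75, 0, 34), (166, 70, 0, 28)]
.........ckkKKKKKKKKKKKKCCCKKKKKKKkkkkkkcc....
.......cckkKKKKKKKKKKKKKCKKKKKKKKKKkkKKKkcc...
......ckkkKKKKKKKKKKKKKCKKKKKKKKKKKKKCCCKkc...
.....ckkkKKKKKKKKKKKKKKKKKKKKKKKKKKKKCCCKkcc..
....ckkkKKKKKKKKKKKKKKKKKKKKKKKKKKKKKCCCKkkcc.
...ckkkKKKKKKKKKKKKKKKKKKCCKKKKKKKKKKKCCCKkkc.
..ckkkKKKKKKKKKKKKKKKKKKKCKCKKKKKKKKKKCCCKkkkc
...ckKKKKKKKKKKKKKKKKKKKKKKCCKKKKKKKKKKCCCKkkc
...cKKKKKKKKKKKKKKKKKKKKKKCCCCKKKKKKKKKKCCKkkk
....CKKKKKKKKKKKKkkkkkkCCCCCCCCKKKKKKKKKKCKKkk
....oCKckkkkkkkkkkkkkcc.CCCCCCCCKKKKKKKKKKKKkk
......ccckkkkkkkkkkkc...oCCCCCCCCKKKKKKKKKKKkc
........ckkkkkkkkkc.....cCCCCCCCCCKKKKKKKKKKK.
.........ckkkkkkc.cCCCCCCCCCCCCCCCCKKKKKKKKKC.
..........ckkkcc.cCCCCCCCCCCCCCCCCCCKKKKKKKKoo
...........ckc..cCCCCCCCCCCCCCCCKCCCKKKKKKKCo.
................CCCCCCCCCCCCCCCCCCCCCCKKKCCK..
...............CCCCCCCCCCCCCCCCCCCCoo.c.......
..............CCCCCCCCCCCCCCCCCCCCo...........
.............cCCCCCCCCCCCCCCCCCCCo............
............cCCCCCCCCCCCCCCCCCCCC.............
...........cCCCCCCCCCCCCCCCCCCCC..............
ccc.......cCCCCCCCCCCCCCCCCCCCC...............
..........cCCCCCCCCCCCCCCCCCcc................
...........oooo...............................
.............................ccc..............
..............................................
..............................................
..............................................
..............................................
..............................................
..............................................
..............................................
..............................................
..............................................
..............................................
..............................................
..............................................
```

```bash
python3 - <<'E'
from pf import *
i0=cv2.imread("pics/scene0.png")
for f,(y0,y1,x0,x1),p,q,kw in (("m3",(90,270,160,340),[545.5,99.2,227.2],[-.035,.94,.013,.34],dict(up=-6,dn=38,lf=20,rt=14)),("m4",(90,240,200,340),[655.6,107.3,229.3],[-.035,.939,.013,.341],dict(up=0,dn=24,lf=20,rt=16))):
    im=cv2.imread(f"pics/{f}.png")[:,:400]; img=i0.copy(); img[y0:y1,x0:x1]=cv2.resize(im,(x1-x0,y1-y0),interpolation=cv2.INTER_AREA)
    pfit(75,img,dict(tool_pos=np.array(p),orientation=q),range(-30,91,6),range(-18,19,6),range(12,61,6),show=True,**kw)
from simp import *
a=90
print("IK lean test")
q=bot.get_obs()["qpos"]
for a in (70,80,90,100,110):
    y=ST[2]; S=[("mid",pose(stand(-110,90,210),y,a)),("T+",pose(stand(0,90,210),y,a)),("T",pose(stand(0,90,115),y,a))]
    print(a); chain(q,S)
E
```

```text
[245 150] 354 [(45, 42, -18, 60), (26, 42, -18, 54), (20, 36, -12, 60), (8, 36, -12, 54), (-4, 42, -18, 48), (-17, 42, -12, 54), (-22, 36, -18, 60), (-24, 48, -18, 42)]
.....ooooooCoCCCCCooooo.kcccc.....
....ooooooCoooCCCCKooKKCcccccc....
...ooooooCooooCCCCCCKCooCcccc.....
.oooooooCooooCCCCCCCCCoooCcc......
oooooooCooooCCCCCCCCCCCooCCc......
oooooooCCooCCCCCCCCCCCCooCCo......
oooooooCooCCCCCCCCCCCCCCooo.......
oooo.oooooCCCCCCCCCCCCCCooo.......
ooo...oooCCCCCCCCCCCCCCCC.........
o...c..ooCCCCCCCCCCCCCCC..........
........oCCCCCCCCCCCCCC...........
.........CCCCCCCCCCCCCc...........
.........cCCCCCCCCCCCC............
..........cCCCCCCCCoo.............
..........ccCCCCCCCo..............
..........cCCCCCCCC...............
..........CCCCCCCCC...............
..........CCCCCCCC................
.........oCCCCCCC.................
.....cccCoCCCCCC.................c
....cccCCCCCCCCc................c.
...ccccCCCCCCcc...................
c.ccccCCCCCCcc.................c..
cccccCCCCCCcc.................c...
ccccCCCCCcccc.....................
cccCCCCCcccc.................c....
cccCCCCcccc..........
[... 1837 characters left out ...]
, 2.27, 2.09, -2.66]
T+ [659 108 240] rows 4 maxerr 0.0 0.0 [-0.72, 1.4, 0.6, 2.48, 2.69, 1.92, -2.4]
T [659 108 145] rows 4 maxerr 0.0 0.0 [-0.71, 1.58, 0.5, 2.36, 2.54, 1.96, -2.42]
100
mid [549 100 241] rows 9 maxerr 108.4 0.242 [-0.74, 1.72, 0.4, 2.56, 2.02, 2.09, -2.66]
T+ [659 108 241] rows 4 maxerr 0.0 0.0 [-0.73, 1.52, 0.59, 2.41, 2.45, 2.02, -2.52]
T [659 108 146] rows 4 maxerr 0.0 0.0 [-0.73, 1.68, 0.5, 2.27, 2.33, 2.02, -2.51]
110
mid [549 100 243] rows 11 maxerr 109.5 0.383 [-0.77, 1.78, 0.42, 2.56, 1.82, 2.09, -2.66]
T+ [658 108 243] rows 5 maxerr 1.3 0.0 [-0.75, 1.61, 0.59, 2.3, 2.24, 2.06, -2.6]
T [658 108 148] rows 4 maxerr 0.0 0.0 [-0.75, 1.76, 0.51, 2.14, 2.15, 2.05, -2.56]
```

```bash
cat >> simp.py <<'E'
def piv(x,y,z,a,psi=ST[2]):
    t=tool(psi,np.radians(a)); return stand(x,y,z)+8*t.as_matrix()[:,2],t*rz
E
python3 - <<'E'
from simp import *
rows([("P0",piv(-50,90,250,50)),("P1",piv(-20,90,250,65)),("P2",piv(20,90,250,90)),("D",piv(0,90,150,90))])
E
```

```text
19.0 [-0.46, 0.55, 0.13, 2.47, 2.91, 0.57, -1.64] [530.4  98.5 244.5]
P0 [-1.18, -0.01, 0.98, 0.02, -1.68, -0.01] rows 3 0.0 0.0 [-0.43, 0.67, 0.12, 2.41, 2.93, 0.79, -1.65]
P1 [-1.68, -0.01, 1.35, 0.01, -4.18, -0.01] rows 3 0.0 0.0 [-0.42, 0.86, 0.1, 2.48, 2.91, 1.3, -1.7]
P2 [-2.35, -0.01, 1.82, 0.01, -8.34, -0.02] rows 4 0.0 0.0 [-0.41, 1.19, 0.09, 2.41, 2.81, 1.98, -1.79]
D [-0.76, -0.01, 3.1, 0.01, -8.34, -0.02] rows 4 22.7 0.07 [-0.42, 1.44, 0.07, 2.36, 2.73, 2.09, -1.88]
```

>>> {"fn": "move_arm", "kwargs": {
  "deltas": [
    [-0.2,0,0.15,0,-0.3,0,1],
    [-0.5,0,0.4,0,-0.7,0,1],
    [-0.85,0,0.7,0,-1.2,0,1],
    [-1.18,0,0.98,0,-1.7,0,1],
    [-1.32,0,1.1,0,-2.4,0,1],
    [-1.46,0,1.2,0,-3.1,0,1],
    [-1.6,0,1.3,0,-3.8,0,1],
    [-1.75,0,1.4,0,-4.5,0,1],
    [-1.9,0,1.5,0,-5.2,0,1],
    [-2.05,0,1.62,0,-5.9,0,1],
    [-2.2,0,1.74,0,-6.5,0,1],
    [-2.33,0,1.84,0,-7,0,1],
    [-2.33,0,1.84,0,-7,0,1],
    [-2.33,0,1.84,0,-7,0,1]
  ]
}}

```text
t: 20.4
tool_pos: [677.9, 109.5, 248.1]
orientation: [-0.028, 0.755, 0.025, 0.654]
force: [-0.2, 0.3, -2.3]
finger_gap: 9.8
finger_force: 30.0
```

```bash
python3 - <<'E'
from pf import *
o=log(); print(o["t"],o["qpos"].round(2),o["force"])
im=bot.snapshot("scene"); cv2.imwrite("pics/raw_a.png",im)
pfit(75,im,o,range(-30,91,6),range(-24,25,6),range(10,50,6),show=True,up=12,dn=42,lf=34,rt=24)
E
```

```text
20.4 [-0.41  1.08  0.1   2.43  2.86  1.76 -1.76] [-0.16513758  0.33650046 -2.3385753 ]
[282 155] 742 [(-464, 30, 0, 34), (-468, 36, -6, 34), (-485, 36, -6, 28), (-494, 30, 0, 28), (-496, 30, 0, 22), (-500, 36, -12, 34), (-509, 90, -24, 34), (-509, 36, -6, 40)]
kkkkkkkkkkkkkckkcc.cccc.cc..cc.......c....................
kkkkkkkkkkkkckkkc..ccc.c...cc.c.....c.....................
kkkkkkkkkkkkckkc...cc.ccc..c.c................c...........
kkkkkkkkkkcckkc.......ccc...c......c..........c...........
kkkkkkkkkccckcc.c..cc..c.c........c...................c...
kkkkkkkkkcccccc.c.....c.ccccc.oo.kkcc.....................
kkkkkkkkkccccc.cc..c.c.c..c..ooookkkccc...................
kkkkkkkkkkcc.c.c...c.cc.c.o.ooooCKKkkkkcc.cc..c...........
kkkkkkkkkkk.c..c.....cc.coCooooCCCCKkkkkkkc..cc.......c...
.kkkkkkkkkc.c...c.c.c.c..ooooooCCCCCKkkkkkk...........c...
.kkkkkkkkc.c...c..c..cccooooooKKKCCCCKKkkkkc..........c...
..kkkkkkc.cc.....c..c..ooooooCKKKKKKKCCKkkc.............cc
.kkkkkkk......c.c.cc.coooooooKKKKKKKKKKCKkc...............
.kkkkkkc.cc.c.c.cc..coooooooKKKKKKKKKKKKKCo...............
kkkkkkc..c..c
[... 1646 characters left out ...]
..c.cccccc....cCC...cc.............................
........cccccccccccc.....ccccccc..........................
........ccccccccccccc....ccccccc..........................
c.......ccccccccccccc....cccccc...........................
.......cccccccccccccc..cccccccc...........................
.....c..cccccccccccc..cccccccc............................
....cc......cccccccccccccccccc............................
....cc........ccccccccccccccc.............................
....cc.......ccccccc.ccccccc.....cc.......................
....cc.......cccccc.cccccccc...cccc.................c.....
....cc..c.....ccccccccccccc...ccccc.......................
....cc.........ccc.ccccccc...cccccccccccc.................
```

```bash
python3 - <<'E'
from simp import *
rows([("A",piv(62,82,212,82)),("B",piv(32,82,158,82)),("B2",piv(27,82,150,82)),("C",piv(5,82,148,86))])
E
```

```text
20.45 [-0.41, 1.08, 0.1, 2.43, 2.86, 1.76, -1.76] [677.9 109.4 248.7]
A [0.63, -0.17, 0.95, 0.01, -0.02, -0.02] rows 2 0.0 0.0 [-0.38, 1.14, 0.11, 2.29, 2.9, 1.69, -1.74]
B [1.78, -0.17, 0.51, 0.01, -0.02, -0.02] rows 3 0.0 0.0 [-0.38, 1.29, 0.08, 2.33, 2.86, 1.87, -1.77]
B2 [1.95, -0.17, 0.44, 0.01, -0.02, -0.02] rows 1 0.0 0.0 [-0.38, 1.31, 0.08, 2.33, 2.86, 1.89, -1.78]
C [2.05, -0.17, 0.01, 0.01, -0.69, -0.02] rows 1 0.0 0.0 [-0.38, 1.39, 0.05, 2.37, 2.81, 2.07, -1.81]
```

>>> {"fn": "move_arm", "kwargs": {
  "deltas": [
    [0.03,-0.05,0.15,0,0,0,1],
    [0.06,-0.1,0.4,0,0,0,1],
    [0.1,-0.15,0.65,0,0,0,1],
    [0.2,-0.17,0.85,0,0,0,1],
    [0.4,-0.17,0.95,0,0,0,1],
    [0.55,-0.17,0.95,0,0,0,1],
    [0.63,-0.17,0.95,0,0,0,1],
    [0.63,-0.17,0.95,0,0,0,1]
  ]
}}

```text
t: 21.25
tool_pos: [720.6, 104.5, 209.3]
orientation: [-0.028, 0.755, 0.025, 0.654]
force: [0.5, 0.0, -1.9]
finger_gap: 9.8
finger_force: 30.0
```

```bash
python3 - <<'E'
from pf import *
o=log(); print(o["t"],o["tool_pos"],o["force"])
pfit(75,bot.snapshot("scene"),o,range(10,50,3),range(-12,13,6),range(22,46,4),show=True,up=4,dn=42,lf=30,rt=20)
rows([("B",piv(32,82,158,82)),("B2",piv(27,82,150,82)),("C",piv(5,82,148,86))])
E
```

```text
21.25 [720.55510841 104.46831423 209.27108781] [ 0.46403642  0.02558019 -1.86097669]
[293 169] 841 [(-372, 28, 0, 38), (-377, 13, 12, 38), (-383, 31, -6, 42), (-384, 10, 12, 38), (-389, 13, 12, 42), (-391, 28, 0, 34), (-392, 31, -6, 38), (-395, 16, 12, 42)]
c......kkckkckkkkkkkkkKkKKCCCCck.....k............
c.....kc.kkkkkkkkkkkkKKKKKCCCCCC..................
......c.kkkkkkkkkkkkKKKKKKKKCCCCC.................
.....kck.kkkkkkkkkkKKKKKKKKKKKCCCCCk..............
.....kkkkkkkkkkkkkkKKKKKKKKKCKKoCKKK..k...........
...kkkkk.kkkkkkkkkKKKKKKKKKKKKKoooooo.............
..kkkkkkkkkkkkkkkKKKKKKKKKKKKKKKooKooCC...........
..kkkkkkkkkkkkkkKoKKKKKKKKKKKKKKooooCCCC..........
.kkkckkkkkkkkkkkKCCCCKKKKKKKKKKKoKooCCCc..........
kkkkkkkkkkckkkkKCCCCCCCKCKKKKKKKKKooCCC...........
kkkkkkkkkkkkkkKKCCCCCCCCCoCCKKKKooooCC............
kkkkkkkkkkkkkKKCCCCCCCCCoCCCCCCKooKCCC............
kkkkkkkkkkkkkKCCoCCCCCCoCCCCCCCCCCCCC.............
kkkkkkkkk.ckKCC.ooCCCCCCCCCCCCCCCCCCc.............
kkkkkkkkk..KCCocccCCCCCCCCCCCCCCCCCC..............
kkkkkkkkk.CCCocccccCCoCCCCCCCCCCCCC...............
kkkkkkkkkcCCocccccccooCCCC
[... 1179 characters left out ...]
...ccccc.......ccc
cccccc....cccccccccccccccccccccc..ccccc.......c...
ccccc.....ccccccccccccccccccccc...ccccc........c.c
ccccc...ccccccccccccccccccccccc..ccccc.......c.ccc
cccc.....ccccccccccccccccccccc...ccccc.......c.cc.
ccc.....ccccccccccccccccccccc...ccccc.....cccccccc
ccc.....ccccccccccccccccccccc..ccccc.....ccccccccc
21.3 [-0.38, 1.14, 0.11, 2.29, 2.91, 1.69, -1.74] [720.7 104.4 209.9]
B [1.13, -0.0, -0.44, 0.01, -0.03, -0.01] rows 3 0.0 0.0 [-0.38, 1.29, 0.08, 2.33, 2.86, 1.87, -1.77]
B2 [1.31, -0.0, -0.51, 0.01, -0.03, -0.01] rows 1 0.0 0.0 [-0.38, 1.31, 0.08, 2.33, 2.86, 1.89, -1.78]
C [1.4, -0.0, -0.94, 0.01, -0.69, -0.02] rows 1 0.0 0.0 [-0.38, 1.39, 0.05, 2.37, 2.81, 2.07, -1.81]
```

>>> {"fn": "move_arm", "kwargs": {
  "deltas": [
    [0.1,0,-0.04,0,0,0,1],
    [0.25,0,-0.1,0,0,0,1],
    [0.45,0,-0.17,0,0,0,1],
    [0.65,0,-0.25,0,0,0,1],
    [0.85,0,-0.33,0,0,0,1],
    [1.02,0,-0.4,0,0,0,1],
    [1.13,0,-0.44,0,0,0,1],
    [1.2,0,-0.47,0,0,0,1],
    [1.2,0,-0.47,0,0,0,1]
  ]
}}

```text
t: 22.2
tool_pos: [689.4, 102.0, 154.2]
orientation: [-0.028, 0.755, 0.025, 0.655]
force: [0.1, -0.4, -2.3]
finger_gap: 9.5
finger_force: 30.0
```

```bash
python3 - <<'E'
from pf import *
o=log(); print(o["t"],o["tool_pos"],o["force"],o["torque"])
pfit(75,bot.snapshot("scene"),o,range(-5,50,3),range(-12,13,6),range(22,46,4),up=4,dn=42,lf=30,rt=20)
rows([("C0",piv(5,82,153,82)),("C",piv(5,82,148,86)),("C2",piv(-10,82,148,84))])
E
```

```text
22.2 [689.41880346 102.04483292 154.17775639] [ 0.07860933 -0.40810429 -2.30851372] [-2.18417424e-02  1.20141473e+00 -1.09303585e-03]
[284 180] 804 [(-375, 13, 12, 42), (-384, 10, 12, 42), (-385, 13, 12, 38), (-392, 16, 12, 42), (-392, 10, 12, 38), (-395, 28, 0, 42), (-395, 28, 0, 38), (-398, 19, 6, 42)]
22.25 [-0.38, 1.29, 0.08, 2.33, 2.87, 1.87, -1.78] [689.6 102.  154.7]
C0 [0.13, 0.0, -0.5, 0.01, -0.01, -0.02] rows 1 0.0 0.0 [-0.38, 1.33, 0.06, 2.4, 2.83, 1.98, -1.8]
C [0.22, 0.0, -0.48, 0.01, -0.68, -0.02] rows 1 0.0 0.0 [-0.38, 1.39, 0.05, 2.37, 2.81, 2.07, -1.81]
C2 [0.26, 0.0, -0.78, 0.01, -0.34, -0.02] rows 1 0.0 0.0 [-0.38, 1.39, 0.04, 2.42, 2.8, 2.09, -1.82]
```

>>> {"fn": "move_arm", "kwargs": {
  "deltas": [
    [0.01,0,-0.1,0,0,0,1],
    [0.03,0,-0.2,0,0,0,1],
    [0.04,0,-0.3,0,0,0,1],
    [0.06,0,-0.4,0,0,0,1],
    [0.07,0,-0.5,0,0,0,1],
    [0.08,0,-0.6,0,0,0,1],
    [0.1,0,-0.7,0,0,0,1],
    [0.1,0,-0.7,0,0,0,1]
  ]
}}

```text
t: 23.05
tool_pos: [654.7, 99.5, 155.8]
orientation: [-0.028, 0.753, 0.025, 0.657]
force: [2.4, 0.7, 1.3]
finger_gap: 9.5
finger_force: 30.0
```

```bash
python3 - <<'E'
from pf import *
o=log(); print(o["t"],o["tool_pos"],o["force"],o["torque"],o["qpos"].round(2))
T=R.from_quat(o["orientation"]); g=o["tool_pos"]-8*T.as_matrix()[:,2]; print("pivot local",R.from_euler('z',-ST[2]).apply(g-[ST[0],ST[1],0]))
pfit(75,bot.snapshot("scene"),o,range(-10,50,3),range(-12,13,4),range(22,46,4),up=4,dn=42,lf=30,rt=20,show=True)
E
```

```text
23.05 [654.68519079  99.4627374  155.79698078] [2.40627606 0.67888083 1.30896307] [ 0.03453293  0.26288178 -0.00963367] [-0.38  1.34  0.06  2.43  2.83  2.01 -1.81]
pivot local [ -4.56525069  82.03109552 156.89002341]
[274 177] 815 [(-247, 14, -4, 38), (-253, 14, -4, 34), (-262, 17, -8, 38), (-270, 11, 0, 38), (-272, 11, 0, 34), (-275, 14, -4, 42), (-278, 14, -4, 30), (-284, 17, -8, 34)]
cccccccccccccc......kkkkkcCC...kkk.....cc.........
cccccccccccccc.....ck..kcCCCCCkkkkkkkcccc.........
cc.cccccc.cccc.....kkkk.KCCCCCCCkkkkkkc...........
cccccccccccc.......kk.kkKKKCCCCCCCkkkkc...........
cccc.ccccccc......kkkkkkKKKKKKKCCCCCKkc...........
cccc.ccccccc.....kkkkkkKKKKKKKKKKKCCCoo...........
ccccccccccc.....kkkkkkkKKKKKKKKKKKKKCooC..........
cccccccccc......k...kkKKKKKKKKKKKKKKCCCC..........
.cc.ccccc......k.....CKKKKKKKKKKKKKKCCCo..........
ccccccccc............CCCKKKKKKKKKKKKCCCc..........
cccc..cc............CCCCCCCKKKKKKKKCCCCCC.........
ccccccc......k.....CCCCCCCCCCCKKKKKCCCCCCo........
cccc.cc............CCCCCCCCCCCCCCCCCCCCCC.........
cccccc.....k......CCCCCCCCCCCCCCCCCCoCCCo......
[... 935 characters left out ...]
...ccccccccc...coCCC........cccc.....
................cccccccc...c.oCCo...........c.....
...............ccccccccc...ccCCC........cccc......
..............ccccccccc....coCC.........cc........
..............cccccccc.....coCo.........c.........
.............ccccccccc.....coo..........c.........
............ccccccccc....c.........c..ccc.........
...........cccccccccc....ccccccccccccccccc........
...........ccccccccc.......cccccccccc.c...........
..........ccccccccc.....c.cccccccccc.c..c.........
..........cccccccc......ccc.c.ccccc..c............
..........cccccccc.....c.ccc..ccccc.cccc..........
.........cccccccc......cccc...cccccccc............
.........cccccccc......cccc....cccccccc...........
```

>>> {"fn": "move_arm", "kwargs": {
  "deltas": [
    [0.02,0,-0.1,0,0,0,1],
    [0.04,0,-0.18,0,0,0,1],
    [0.08,0,-0.2,0,0,0,1],
    [0.12,0,-0.2,0,0,0,1],
    [0.15,0,-0.2,0,0,0,1],
    [0.15,0,-0.2,0,0,0,1]
  ]
}}

```text
t: 23.7
tool_pos: [644.5, 98.6, 154.1]
orientation: [-0.028, 0.75, 0.025, 0.66]
force: [-3.2, -0.5, 16.0]
finger_gap: 9.7
finger_force: 30.0
```

```bash
cat >> pf.py <<'E'
def rep(leg,*a,**k):
    o=log(); print(o["t"],"F",o["force"].round(1),"M",o["torque"].round(2),o["qpos"].round(2))
    T=R.from_quat(o["orientation"]); g=o["tool_pos"]-8*T.as_matrix()[:,2]; z=T.as_matrix()[:,2]
    print("pivot local",R.from_euler('z',-ST[2]).apply(g-[ST[0],ST[1],0]).round(1),"lean",np.degrees(np.arccos(-z[2])).round(1))
    im=bot.snapshot("scene"); cv2.imwrite(f"pics/raw_{o['t']:.2f}.png",im); return pfit(leg,im,o,*a,**k)
E
python3 - <<'E'
from pf import *
rep(75,range(-10,30,2),range(-12,13,4),range(26,46,3),up=4,dn=42,lf=30,rt=20)
E
```

```text
23.7 F [-3.2 -0.5 16. ] M [ 0.26 -2.43  0.09] [-0.4   1.37  0.06  2.45  2.8   2.07 -1.84]
pivot local [-14.8  82.  155.1] lean 82.7
[271 177] 909 [(-179, 4, -4, 41), (-179, 2, -4, 38), (-179, 0, 0, 41), (-179, 0, 0, 38), (-181, 0, 0, 44), (-184, -4, 4, 38), (-185, -2, 4, 41), (-187, 4, -4, 38)]
```

>>> {"fn": "move_arm", "kwargs": {
  "deltas": [
    [-0.03,0,0,0,0,0,1],
    [-0.06,0,0,0,0,0,1],
    [-0.06,0,0,0,0,0,0.9],
    [-0.06,0,0,0,0,0,0.8],
    [-0.06,0,0,0,0,0,0.5],
    [-0.06,0,0,0,0,0,0],
    [-0.06,0,0,0,0,0,0],
    [-0.06,0,0,0,0,0,0],
    [-0.06,0,0,0,0,0,0]
  ]
}}

```text
t: 24.65
tool_pos: [643.7, 98.6, 151.4]
orientation: [-0.028, 0.755, 0.025, 0.655]
force: [-0.3, -0.6, 0.3]
finger_gap: 55.6
finger_force: 0.0
```

```bash
python3 - <<'E'
from pf import *
rep(75,range(-14,20,2),range(-12,13,4),range(26,46,3),up=4,dn=42,lf=30,rt=20,show=True)
rows([("L60",piv(-14,82,158,60)),("L40",piv(-14,82,158,40)),("bk",piv(-85,82,250,40)),("bk",piv(-110,82,210,40))]+seqs(40)[1][:2])
E
```

```text
24.65 F [-0.3 -0.6  0.3] M [ 0.01  0.87 -0.02] [-0.4   1.36  0.06  2.45  2.81  2.05 -1.84]
pivot local [-15.5  82.  152.5] lean 81.9
[271 177] 986 [(-64, -12, 4, 35), (-69, -14, 8, 35), (-72, -12, 4, 38), (-76, -14, 8, 38), (-79, -10, 0, 35), (-80, -14, 4, 35), (-86, -12, 4, 32), (-86, -14, 4, 32)]
kcccccccccccccccc.............kkkkkkkkkkc.........
cccccccccccccccccc....oooo......ckkkkkkkc.........
.cccccccccccccccc....cCCCCCCCCCCCCCKKkkkc.........
.ccccccccccccccc....cCCCCCCCCCCCCCCCCckc..........
ccccccccccccccc.....cCCCCCCCCCCCCCCCoo.c..........
cccccccccccccc.......cCCCCCCCCCCCCCCCo............
cccccccccccccc.....ckkKCCCCCCCCCCCCCCo............
ccccccccccccc.....ckkkKKKKCCCCCCCCCCCooc..........
cccccccccccc......kk.kCKKKKKKCCCCCCCCoooooCo......
cccccccccccc.....kk.kkkKKKKKKKKCCCCCCCCCCCoo......
c.ccc.c..cc......kkkkkkKKKKKKKKKKCCCCCCCCCCC......
cccccccccc......kkkkkkkKKKKKKKKKKCCCCCCCCCCC......
cccccccccc........kkkkkKKKKKKKKKKCCCCCCCoCCC......
ccccccccc.....k.....ckKKKKKKKKKKKCCCCCoCCCCCK.....
cccccccc.............oCCKKKKKKKKKCCCCoCCCCCCC.....
ccccccc..............CCCCCKCKKKKCCC
[... 1522 characters left out ...]
ccc....ccccccccc.......
24.7 [-0.4, 1.36, 0.06, 2.45, 2.81, 2.05, -1.84] [643.8  98.6 151.5]
L60 [-0.05, 0.0, 0.0, 0.01, 3.65, -0.02] rows 4 0.0 0.0 [-0.4, 1.03, 0.11, 2.43, 2.96, 1.34, -1.75]
L40 [-0.0, 0.0, -0.03, 0.01, 6.98, -0.01] rows 3 0.0 0.0 [-0.37, 0.82, 0.13, 2.23, 3.04, 0.58, -1.71]
bk [-1.63, 0.0, -1.69, 0.01, 6.98, -0.01] rows 4 0.0 0.0 [-0.45, 0.58, 0.18, 2.37, 3.0, 0.48, -1.68]
bk [-0.76, 0.0, -2.07, 0.01, 6.98, -0.01] rows 2 0.0 0.0 [-0.44, 0.68, 0.14, 2.47, 3.0, 0.68, -1.71]
Spre [-0.18, 0.15, -1.94, 0.76, 6.98, 0.4] rows 2 0.0 0.0 [-0.5, 0.76, 0.15, 2.47, 2.88, 0.75, -1.76]
Spick [2.0, 0.14, -1.63, 0.76, 6.98, 0.4] rows 4 0.0 0.0 [-0.46, 1.07, 0.09, 2.48, 2.89, 1.06, -1.84]
```

>>> {"fn": "move_arm", "kwargs": {
  "deltas": [
    [-0.02,0,0,0,0.8,0,0],
    [-0.04,0,0,0,1.6,0,0],
    [-0.05,0,0,0,2.4,0,0],
    [-0.05,0,0,0,3.1,0,0],
    [-0.05,0,0,0,3.65,0,0],
    [-0.05,0,0,0,3.65,0,0],
    [-0.05,0,0,0,3.65,0,0]
  ]
}}

```text
t: 25.4
tool_pos: [644.3, 98.7, 154.5]
orientation: [-0.032, 0.865, 0.02, 0.501]
force: [0.1, 1.2, -0.7]
finger_gap: 87.8
finger_force: 0.0
```

```bash
python3 - <<'E'
from pf import *
rep(75,range(-24,12,2),range(-12,17,4),range(26,46,3),up=4,dn=42,lf=30,rt=20)
E
```

```text
25.4 F [ 0.1  1.2 -0.7] M [-0.02  0.73  0.02] [-0.39  1.03  0.11  2.43  2.96  1.34 -1.75]
pivot local [-14.   82.  158.5] lean 60.1
[271 176] 807 [(85, -10, 8, 44), (82, -8, 4, 44), (78, -10, 8, 41), (73, -12, 12, 44), (70, -12, 8, 41), (69, -12, 12, 41), (68, -6, 4, 44), (66, -8, 4, 41)]
```

```bash
python3 - <<'E'
from pf import *
rows([("G",piv(-18,82,143,60)),("U",piv(-14,82,150,51)),("V",piv(1,82,150,51)),("W",piv(1,82,142,51))])
E
```

```text
25.45 [-0.39, 1.04, 0.11, 2.43, 2.96, 1.34, -1.75] [644.   98.7 153.7]
G [0.29, -0.0, 0.08, 0.02, 0.01, -0.01] rows 1 0.0 0.0 [-0.4, 1.08, 0.11, 2.43, 2.95, 1.38, -1.75]
U [0.15, -0.0, 0.08, 0.02, 1.51, -0.01] rows 2 0.0 0.0 [-0.39, 0.94, 0.12, 2.35, 3.0, 1.01, -1.72]
V [0.0, -0.0, 0.34, 0.02, 1.51, -0.01] rows 1 0.0 0.0 [-0.38, 0.93, 0.13, 2.31, 3.0, 0.97, -1.72]
W [0.14, -0.0, 0.42, 0.02, 1.51, -0.01] rows 1 0.0 0.0 [-0.38, 0.95, 0.13, 2.31, 3.0, 0.99, -1.72]
```

>>> {"fn": "move_arm", "kwargs": {
  "deltas": [
    [0.15,0,0.04,0,0,0,0],
    [0.29,0,0.08,0,0,0,0.3],
    [0.29,0,0.08,0,0,0,0.7],
    [0.29,0,0.08,0,0,0,1],
    [0.29,0,0.08,0,0,0,1],
    [0.29,0,0.08,0,0,0,1],
    [0.29,0,0.08,0,0,0,1],
    [0.29,0,0.08,0,0,0,1],
    [0.25,0,0.08,0,0.5,0,1],
    [0.2,0,0.08,0,1,0,1],
    [0.15,0,0.08,0,1.51,0,1],
    [0.1,0,0.17,0,1.51,0,1],
    [0.05,0,0.26,0,1.51,0,1],
    [0,0,0.34,0,1.51,0,1],
    [0,0,0.34,0,1.51,0,1]
  ]
}}

```text
t: 26.95
tool_pos: [658.6, 99.6, 145.3]
orientation: [-0.033, 0.902, 0.017, 0.43]
force: [-3.0, -0.2, 4.6]
finger_gap: 9.7
finger_force: 30.0
```

```bash
python3 - <<'E'
from pf import *
print(bot.get_obs()["finger_gap"])
rep(75,range(-24,24,2),range(-12,17,4),range(20,46,3),up=4,dn=42,lf=30,rt=20)
E
```

```text
9.743117065441115
26.95 F [-3.  -0.2  4.6] M [-0.    0.5  -0.04] [-0.38  0.93  0.13  2.31  3.01  0.97 -1.72]
pivot local [  1.1  81.8 150.4] lean 51.0
[275 179] 814 [(-47, -8, 12, 29), (-49, -4, 8, 35), (-49, -4, 8, 32), (-50, -8, 12, 32), (-51, -2, 4, 32), (-52, -12, 16, 26), (-54, -6, 12, 35), (-55, -8, 12, 26)]
```

>>> {"fn": "move_arm", "kwargs": {
  "deltas": [
    [-0.03,0,0.05,0,0,0,1],
    [-0.07,0,0.12,0,0,0,1],
    [-0.07,0,0.12,0,0,0,1],
    [-0.07,0,0.12,0,0,0,0.9],
    [-0.07,0,0.12,0,0,0,0.8],
    [-0.07,0,0.12,0,0,0,0.5],
    [-0.07,0,0.12,0,0,0,0],
    [-0.07,0,0.12,0,0,0,0],
    [-0.07,0,0.12,0,0,0,0],
    [-0.07,0,0.12,0,0,0,0]
  ]
}}

```text
t: 28.0
tool_pos: [665.8, 100.3, 144.6]
orientation: [-0.033, 0.902, 0.017, 0.43]
force: [-0.5, -0.1, 0.7]
finger_gap: 55.6
finger_force: 0.0
```

```bash
python3 - <<'E'
from pf import *
rep(75,range(-16,16,2),range(-12,17,4),range(20,46,3),up=4,dn=42,lf=30,rt=20)
rows([("L40",piv(-10,82,158,40)),("bk",piv(-85,82,250,40)),("bk",piv(-110,82,210,40))]+seqs(40)[1][:2])
E
```

```text
28.0 F [-0.5 -0.1  0.7] M [0.03 0.62 0.04] [-0.38  0.93  0.13  2.29  3.01  0.95 -1.72]
pivot local [  8.3  82.  149.6] lean 51.0
[278 180] 802 [(-125, -2, 12, 35), (-132, -6, 16, 29), (-136, -2, 12, 32), (-137, -4, 12, 29), (-140, -8, 16, 23), (-142, 0, 8, 35), (-142, -4, 16, 35), (-143, -6, 16, 26)]
28.05 [-0.38, 0.93, 0.13, 2.29, 3.01, 0.95, -1.72] [665.7 100.3 144.6]
L40 [0.13, -0.0, -0.39, 0.02, 1.83, -0.01] rows 2 0.0 0.0 [-0.37, 0.82, 0.13, 2.21, 3.04, 0.57, -1.71]
bk [-0.36, 0.0, -2.72, 0.02, 1.83, -0.01] rows 4 0.0 0.0 [-0.45, 0.58, 0.18, 2.37, 3.0, 0.48, -1.68]
bk [0.58, 0.0, -2.6, 0.02, 1.83, -0.01] rows 2 0.0 0.0 [-0.44, 0.68, 0.14, 2.47, 3.0, 0.68, -1.71]
Spre [1.01, 0.15, -2.18, 0.61, 1.83, 0.57] rows 2 0.0 0.0 [-0.5, 0.76, 0.15, 2.47, 2.89, 0.75, -1.76]
Spick [2.72, 0.14, -0.8, 0.61, 1.83, 0.57] rows 4 0.0 0.0 [-0.46, 1.07, 0.09, 2.48, 2.9, 1.06, -1.84]
```

>>> {"fn": "move_arm", "kwargs": {
  "deltas": [
    [0,0,0,0,0,0,0],
    [0,0,0,0,0,0,0],
    [-0.02,0,-0.2,0,0,0,0],
    [-0.05,0,-0.5,0,0,0,0],
    [-0.1,0,-0.9,0,0,0,0],
    [-0.15,0,-1.3,0,0.3,0,0],
    [-0.2,0,-1.7,0.1,0.7,0.1,0],
    [-0.1,0,-2.1,0.2,1.1,0.2,0],
    [0.2,0.1,-2.3,0.4,1.5,0.4,0],
    [0.6,0.15,-2.3,0.6,1.83,0.57,0],
    [1,0.15,-2.18,0.61,1.83,0.57,0],
    [1,0.15,-2.18,0.61,1.83,0.57,0],
    [1,0.15,-2.18,0.61,1.83,0.57,0]
  ]
}}

```text
t: 29.35
tool_pos: [549.1, 98.7, 174.5]
orientation: [0.006, 0.94, -0.003, 0.342]
force: [0.8, -0.0, 0.5]
finger_gap: 88.2
finger_force: 0.0
```

```bash
cat > chk.py <<'E'
from pf import *
# fit hung/standing cover free of gripper: origin local, theta
def hung(leg,y,n="scene",psi=None,o0=None,ths=range(-12,13,3)):
    img=bot.snapshot(n); i0=cv2.imread(f"pics/{n}0.png"); d=cv2.absdiff(i0,img).max(2)>14; v=img.max(2); C=d&(v>75); B=boxes(leg); res=[]
    for th in ths:
        r=R.from_euler('z',ST[2])*R.from_euler('y',np.radians(th))
        for x in range(-16,17,4):
            for z in range(109,137,3):
                for yy in range(y-8,y+9,4):
                    m=render(n,B,stand(x,yy,z),r); D=cv2.dilate(m.astype(np.uint8),np.ones((7,7)))>0
                    res.append((int((m&C).sum()-(m&~C).sum()-(D&C&~m).sum()),th,x,yy,z))
    res.sort(reverse=True); print(n,res[:5])
E
python3 - <<'E'
from chk import *
hung(75,82)
p=pose((*SHORT[:2],40),SHORT[2],40,gz=28)
rows([("S",p),("Slift40",pose((*SHORT[:2],80),SHORT[2],40,gz=28))])
im=bot.snapshot("top")
E
```

```text
scene [(301, -3, -4, 86, 112), (294, 0, 4, 74, 124), (294, -3, 0, 74, 124), (292, -3, -4, 90, 112), (290, -3, 0, 78, 121)]
29.4 [-0.5, 0.76, 0.15, 2.47, 2.88, 0.74, -1.75] [549.6  98.7 175. ]
S [1.47, 0.01, 1.72, -0.0, 0.0, 0.0] rows 4 0.0 0.0 [-0.46, 1.07, 0.08, 2.48, 2.89, 1.06, -1.83]
Slift40 [0.95, 0.01, 1.11, -0.0, 0.0, 0.0] rows 2 0.0 0.0 [-0.47, 0.96, 0.09, 2.49, 2.89, 0.97, -1.81]
```

>>> {"fn": "move_arm", "kwargs": {
  "deltas": [
    [0.2,0,0.25,0,0,0,0],
    [0.5,0,0.6,0,0,0,0],
    [0.8,0,0.95,0,0,0,0],
    [1.1,0,1.3,0,0,0,0],
    [1.35,0,1.57,0,0,0,0],
    [1.47,0,1.72,0,0,0,0],
    [1.47,0,1.72,0,0,0,0.4],
    [1.47,0,1.72,0,0,0,0.8],
    [1.47,0,1.72,0,0,0,1],
    [1.47,0,1.72,0,0,0,1],
    [1.47,0,1.72,0,0,0,1],
    [1.47,0,1.72,0,0,0,1],
    [1.42,0,1.66,0,0,0,1],
    [1.3,0,1.52,0,0,0,1],
    [1.15,0,1.35,0,0,0,1],
    [1,0,1.18,0,0,0,1],
    [0.95,0,1.11,0,0,0,1],
    [0.95,0,1.11,0,0,0,1]
  ]
}}

```text
t: 31.25
tool_pos: [548.8, 99.0, 102.4]
orientation: [0.006, 0.94, -0.002, 0.342]
force: [0.1, 0.2, -0.6]
finger_gap: 0.6
finger_force: 0.0
```

```bash
python3 - <<'E'
from pf import *
print(bot.get_obs()["finger_gap"])
rep(40,range(-30,61,5),range(-12,13,4),range(16,50,4),up=-4,dn=34,lf=26,rt=22,show=True)
im=bot.snapshot("scene"); o=bot.get_obs(); c=proj("scene",o["tool_pos"])[0].astype(int); h=cv2.cvtColor(im,cv2.COLOR_BGR2HSV)
print()
for y in range(c[1]-6,c[1]+34): print("".join("k" if h[y,x,2]<60 else ("." if h[y,x,1]>90 else ("L" if h[y,x,2]>140 else "l")) for x in range(c[0]-28,c[0]+24)))
E
```

```text
0.564999245465309
31.25 F [ 0.1  0.2 -0.6] M [ 0.09  0.42 -0.03] [-0.47  0.96  0.09  2.49  2.89  0.97 -1.81]
pivot local [-107.4   89.8  108.5] lean 40.1
[247 180] 315 [(-268, -30, -12, 48), (-272, -25, -12, 48), (-274, -30, -12, 44), (-285, -25, -12, 44), (-285, -30, -12, 40), (-289, -30, -12, 36), (-296, -25, -12, 40), (-300, -30, -8, 48)]
kkkkkc....ccc...........oooooooooooooooo..c.oooc
kkkk........c.c.....c....oooooooooooCooCCCCCooCc
kk.........c......c......ooooooooooCCCCCCCCCCCCC
...........c........c.....oooooooooCCCCCCCCCCCCC
.cc.......cc........c.....oooooooooCCCCCCCCCCCCC
.........c.c...............oooooooCCCCCCCCCCCCCC
.c..cccc..cc...............oooooCooCCCCCCCCCCCCC
......cccccc................ooooCoooCCCCCCCCCCCC
.....ccccccc................oooooooooooCCCCCCCCC
........cccc...............oooooooooooooCCCCCCCC
........ccccc.............ooooooooooooooCCCCCCCC
...........cccccc........ooooooooooooooooCCCCCCC
..............c.ccccc...ooooooooooooooooooCCCCCC
....................cc...oooooooooCoooooooooCCCC
.........................ooooooooooooooooooCCCCC
.....................
[... 2134 characters left out ...]
.llllklklll
.................lllllkkkkkkkkkkllllllll..lllllllkkl
.................llllklkkkkkkkkklllllll..LLLLLLlllkl
lll...............ll..kkkkkkkkkkllllll..lLLLLLLLllkl
kkkkkll...........l....kkkkkkkkkllllll.lLLLLLLLLllk.
kkkkkkkk...............lkkkkkkkkllllk..LLLLLLLLllll.
kkkkkkkkk..............lkkkkkkkkkllk..lLLLLLLLLlllkl
kkkkkkkkkk.............lkkkkkkkklllk.lLLLLLLLLlllkll
kkkkkkkkkk.ll..........lkkkkkkkkklk..LLLLLLLLllllkll
kkkkkkkkkkk............kkkkkkkkkk...lLLLLLLLLlllllLL
klklkkkkkkk............lkkkkkkkkk...LLLLLLLLllll.lLL
l.....kkkkk.............kkkkkkkkk..LLLLLLLLLlll.lLLL
k.....kkkkk............lkkkkkkkkk.lLLLLLLLLlll..lLLL
...lkkkkkkk............lkkkkkkkkk.LLLLLLLLllll.lLLLL
```

>>> {"fn": "move_arm", "kwargs": {
  "deltas": [
    [0,0,-0.6,0,0,0,0.5],
    [0,0,-1.3,0,0,0,0],
    [0,0,-2,0,0,0,0],
    [0,0,-2.7,0,0,0,0],
    [0,0,-2.7,0,0,0,0]
  ]
}}

```text
t: 31.85
tool_pos: [513.1, 125.8, 130.5]
orientation: [0.009, 0.937, 0.011, 0.349]
force: [-0.8, 0.3, -0.8]
finger_gap: 38.3
finger_force: 0.0
```

```bash
python3 - <<'E'
from pf import *
o=log(); print(o["t"],o["tool_pos"])
im=bot.snapshot("top"); cv2.imwrite("pics/raw_top2.png",im); i0=cv2.imread("pics/top0.png")
bot.snapshot("scene")
for n in("top","scene"): print(n,[(w(n,d["xyz"]).round().tolist(),round(d["confidence"],2)) for t in("short_cover","tall_cover") for d in bot.spot_in(t,n)])
e=proj("top",[[543.7,99,44]])[0].astype(int); h=cv2.cvtColor(im,cv2.COLOR_BGR2HSV)
for y in range(e[1]-18,e[1]+20): print(y,"".join("k" if h[y,x,2]<60 else ("." if h[y,x,1]>90 else ("L" if h[y,x,2]>150 else "l")) for x in range(e[0]-25,e[0]+26)))
print(e,proj("top",[[573.7,129,44],[573.7,69,44],[513.7,69,44]]))
E
```

```text
31.85 [513.12607822 125.81672262 130.46816924]
top [([556.0, 104.0, 41.0], 0.49), ([651.0, 93.0, 117.0], 0.91), ([736.0, -297.0, 82.0], 0.67)]
scene [([569.0, 98.0, 37.0], 0.49), ([745.0, -307.0, 78.0], 0.87), ([668.0, 95.0, 121.0], 0.79)]
206 ...................................................
207 ...................................................
208 ...................................................
209 ...................................................
210 ...................................................
211 ...................................................
212 ...................................................
213 .................................................kk
214 ...............................................k...
215 .........................kkkkkkk.kkk...kk...kl.....
216 ................lllllllllllLlllllll........kl......
217 ................llLllllLLllllllllllk......ll.kkkkkk
218 ................llLlllllLllllllllllk......l.kkkkkkk
219 ................llLlllLlLllllllllll......kkkkkkkkkk
220 ................lllllllllllllllllll.....kkkkkkkkkkk
221 ................
[... 665 characters left out ...]
k......lll.........l.........kkkkklkkkkkkk
234 .....kkkkk.......l...................l.kkkkk.lkkkkk
235 .....kkkkk.......l.....llkkkll......l...kkkkk.kkkkk
236 kkkkkkkkkk.......l....lkkkkkkkkll.l..lll.kkkkk.kkkk
237 kkkkkkkkkk.......l...lkkkkkkkklkkl.....ll.kkkk..kkk
238 kkkkkkkkkk.......l...kkkkkkkkklkkkl.....llkkkkk..kk
239 kkkkkk.kklllllllll..lkkkkkkkkkllkkkl.....llkkkkk.kk
240 kkkkkk.kkllllllll...lkkkkkkkkkkkkkkkl.l...llkkkk..k
241 kkkkkk.kklllllllll..kkkkkkkkkkkkkkkkkl..l..l.kkkk.k
242 kkkkkkkk.........l..kkkkkkkkkkkkkkkkkkl......kkkk.k
243 kkkkkkk..........l..kkkkkkkkkkkkkkkkkkk.....l.kkkkl
[226 224] [[217.40021962 216.08536572]
 [235.02090709 215.74094114]
 [235.27457852 233.41627744]]
```

```bash
python3 - <<'E'
from pf import *
T=R.from_quat([-.121,.932,.043,.339]); p=np.array([540.4,-172.6,98.8]); M=T.as_matrix()
for k in (11,-8): print(k,[(proj("scene",p+M[:,2]*k+s*M[:,1]*52)[0]-120)*3 for s in(1,-1)], p+M[:,2]*k)
r=R.from_euler('z',TALL[2]); print("lug",((proj("scene",r.apply([(-25,0,44),(25,0,44),(-25,0,4),(25,0,4)])+[*TALL[:2],75])-120)*3).round())
print("plate",((proj("scene",r.apply([(-30,-30,4),(30,-30,4),(30,30,4),(-30,30,4)])+[*TALL[:2],75])-120)*3).round())
o=bot.get_obs(); print(o["qpos"].round(3))
E
```

```text
11 [array([272.89260789, 309.82475984]), array([240.78484676, 381.3427964 ])] [ 547.23615073 -170.81597244   90.36885009]
-8 [array([260.54280245, 298.02479894]), array([227.5922007 , 369.23057047])] [ 535.42825401 -173.89747459  104.93174539]
lug [[220. 318.]
 [267. 326.]
 [224. 346.]
 [271. 353.]]
plate [[210. 366.]
 [266. 375.]
 [284. 334.]
 [229. 325.]]
[-0.077  0.994 -0.779  2.555  2.294  1.305 -1.227]
```

```bash
python3 - <<'E'
from pf import *
s=lambda z,gz=28:pose((*SHORT[:2],z),SHORT[2],40,gz=gz)
p,t=s(150); rows([("W0",(np.array([540.,115,200]),t)),("Spre",s(150)),("Spick",s(40)),("Slift",s(160)),("Smid",pose(stand(-90,-82,180),ST[2],40,gz=28)),("S+",pose(stand(0,-82,180),ST[2],40,gz=28)),("S",pose(stand(0,-82,115),ST[2],40,gz=28))])
E
```

```text
32.15 [-0.08, 0.99, -0.78, 2.56, 2.29, 1.31, -1.23] [513.7 124.4 129.8]
W0 [-1.32, -0.15, -0.72, 0.2, 0.14, -0.14] rows 3 0.0 0.0 [-0.0, 0.76, -0.77, 2.44, 2.16, 1.0, -1.01]
Spre [-1.09, -0.48, -0.18, 0.2, 0.14, -0.14] rows 2 0.0 0.0 [0.03, 0.84, -0.76, 2.44, 2.25, 1.05, -1.03]
Spick [0.34, -0.54, 1.48, 0.2, 0.14, -0.14] rows 4 0.0 0.0 [0.0, 1.14, -0.71, 2.46, 2.43, 1.31, -1.14]
Slift [-1.22, -0.48, -0.33, 0.2, 0.14, -0.14] rows 5 0.0 0.0 [0.04, 0.81, -0.76, 2.44, 2.23, 1.02, -1.01]
Smid [-2.02, -3.85, -0.28, -0.34, 0.15, -0.77] rows 6 0.0 0.0 [0.54, 0.75, -0.71, 2.35, 2.6, 0.64, -0.77]
S+ [-3.38, -3.7, 0.89, -0.34, 0.15, -0.77] rows 4 0.0 0.0 [0.43, 0.77, -0.59, 2.11, 2.5, 0.45, -0.67]
S [-2.53, -3.73, 1.88, -0.34, 0.15, -0.77] rows 3 0.0 0.0 [0.45, 0.92, -0.63, 2.13, 2.59, 0.61, -0.7]
```

>>> {"fn": "move_arm", "kwargs": {
  "deltas": [
    [-0.4,-0.05,-0.3,0.1,0.1,-0.1,0],
    [-0.9,-0.1,-0.6,0.2,0.14,-0.14,0],
    [-1.32,-0.15,-0.72,0.2,0.14,-0.14,0],
    [-1.2,-0.35,-0.4,0.2,0.14,-0.14,0],
    [-1.09,-0.48,-0.18,0.2,0.14,-0.14,0],
    [-1.09,-0.48,-0.18,0.2,0.14,-0.14,0],
    [-1.09,-0.48,-0.18,0.2,0.14,-0.14,0]
  ]
}}

```text
t: 32.85
tool_pos: [548.3, 100.0, 172.0]
orientation: [0.006, 0.94, -0.002, 0.342]
force: [0.4, 0.2, 0.5]
finger_gap: 88.4
finger_force: 0.0
```

```bash
python3 - <<'E'
from pf import *
s=lambda z,gz=28:pose((*SHORT[:2],z),SHORT[2],40,gz=gz)
rows([("Spick",s(40)),("Slift",s(160))])
E
```

```text
32.85 [0.04, 0.84, -0.76, 2.45, 2.25, 1.05, -1.03] [548.3 100.  172. ]
Spick [1.41, -0.02, 1.69, 0.01, -0.0, 0.01] rows 4 0.0 0.0 [0.0, 1.14, -0.71, 2.46, 2.43, 1.31, -1.14]
Slift [-0.14, -0.02, -0.15, 0.01, -0.0, 0.01] rows 5 0.0 0.0 [0.04, 0.81, -0.76, 2.44, 2.23, 1.02, -1.01]
```

>>> {"fn": "move_arm", "kwargs": {
  "deltas": [
    [0.2,0,0.25,0,0,0,0],
    [0.5,0,0.6,0,0,0,0],
    [0.8,0,0.95,0,0,0,0.1],
    [1.1,0,1.3,0,0,0,0.2],
    [1.3,0,1.55,0,0,0,0.3],
    [1.41,-0.02,1.69,0,0,0,0.4],
    [1.41,-0.02,1.69,0,0,0,0.7],
    [1.41,-0.02,1.69,0,0,0,1],
    [1.41,-0.02,1.69,0,0,0,1],
    [1.41,-0.02,1.69,0,0,0,1],
    [1.41,-0.02,1.69,0,0,0,1],
    [1.41,-0.02,1.69,0,0,0,1],
    [1.41,-0.02,1.69,0,0,0,1],
    [1.41,-0.02,1.69,0,0,0,1],
    [1.41,-0.02,1.69,0,0,0,1]
  ]
}}

```text
t: 34.35
tool_pos: [548.8, 100.0, 62.3]
orientation: [0.006, 0.94, -0.0, 0.342]
force: [-0.6, 1.2, 0.7]
finger_gap: 9.6
finger_force: 30.0
```

```bash
python3 - <<'E'
from pf import *
o=bot.get_obs(); s=lambda z,gz=28:pose((*SHORT[:2],z),SHORT[2],40,gz=gz)
print(o["finger_gap"],o["finger_force"],o["force"]); rows([("want",s(40)),("Slift",s(160))])
E
```

```text
9.594599193278608 29.961943491362035 [-0.56139331  1.1744562   0.73925039]
34.35 [0.01, 1.14, -0.71, 2.46, 2.43, 1.31, -1.13] [548.8 100.   62.3]
want [0.0, -0.02, 0.01, 0.04, 0.0, -0.01] rows 1 0.0 0.0 [0.0, 1.14, -0.71, 2.46, 2.43, 1.32, -1.13]
Slift [-1.54, -0.01, -1.83, 0.04, 0.0, -0.01] rows 5 0.0 0.0 [0.04, 0.81, -0.77, 2.44, 2.22, 1.02, -1.01]
```

>>> {"fn": "move_arm", "kwargs": {
  "deltas": [
    [-0.08,0,-0.1,0,0,0,1],
    [-0.25,0,-0.3,0,0,0,1],
    [-0.5,0,-0.6,0,0,0,1],
    [-0.75,0,-0.9,0,0,0,1],
    [-1,0,-1.2,0,0,0,1],
    [-1.25,0,-1.5,0,0,0,1],
    [-1.45,0,-1.73,0,0,0,1],
    [-1.54,0,-1.83,0,0,0,1],
    [-1.54,0,-1.83,0,0,0,1]
  ]
}}

```text
t: 35.25
tool_pos: [549.0, 99.3, 182.7]
orientation: [0.006, 0.939, -0.001, 0.343]
force: [-0.3, -0.3, -1.6]
finger_gap: 9.7
finger_force: 30.0
```

```bash
python3 - <<'E'
from pf import *
o=bot.get_obs(); print(o["finger_gap"],o["finger_force"],o["force"])
P=lambda x,y,z:pose(stand(x,y,z),ST[2],40,gz=28)
rows([("m1",P(-105,0,180)),("Smid",P(-105,-82,180)),("S+",P(0,-82,180)),("S",P(0,-82,115))])
E
```

```text
9.71733222490534 29.95611649006605 [-0.25273187 -0.2679567  -1.57523371]
35.25 [0.05, 0.81, -0.77, 2.44, 2.23, 1.02, -1.01] [549.   99.3 182.7]
m1 [-0.4, -1.78, -0.17, -0.5, 0.01, -0.65] rows 4 0.0 0.0 [0.34, 0.75, -0.75, 2.44, 2.45, 0.82, -0.86]
Smid [-0.51, -3.42, -0.08, -0.5, 0.01, -0.65] rows 3 0.0 0.0 [0.56, 0.75, -0.73, 2.39, 2.6, 0.67, -0.78]
S+ [-2.11, -3.24, 1.26, -0.5, 0.01, -0.65] rows 4 0.0 0.0 [0.43, 0.77, -0.6, 2.11, 2.49, 0.46, -0.66]
S [-1.28, -3.24, 2.26, -0.5, 0.01, -0.65] rows 3 0.0 0.0 [0.45, 0.92, -0.64, 2.13, 2.58, 0.61, -0.69]
```

>>> {"fn": "move_arm", "kwargs": {
  "deltas": [
    [-0.05,-0.15,-0.02,-0.05,0,-0.06,1],
    [-0.13,-0.45,-0.06,-0.13,0,-0.17,1],
    [-0.22,-0.9,-0.1,-0.25,0,-0.33,1],
    [-0.32,-1.35,-0.14,-0.38,0,-0.5,1],
    [-0.4,-1.8,-0.17,-0.5,0,-0.65,1],
    [-0.43,-2.25,-0.15,-0.5,0,-0.65,1],
    [-0.46,-2.7,-0.12,-0.5,0,-0.65,1],
    [-0.49,-3.1,-0.1,-0.5,0,-0.65,1],
    [-0.51,-3.35,-0.08,-0.5,0,-0.65,1],
    [-0.51,-3.42,-0.08,-0.5,0,-0.65,1],
    [-0.51,-3.42,-0.08,-0.5,0,-0.65,1]
  ]
}}

```text
t: 36.35
tool_pos: [563.2, -72.6, 199.7]
orientation: [-0.034, 0.939, 0.012, 0.341]
force: [-0.7, 0.3, -1.5]
finger_gap: 9.9
finger_force: 30.0
```

```bash
python3 - <<'E'
from pf import *
print(bot.get_obs()["finger_gap"]); rep(40,range(-30,51,4),range(-12,13,4),range(16,50,4),up=-2,dn=34,lf=24,rt=20,show=True)
P=lambda x,y,z:pose(stand(x,y,z),ST[2],40,gz=28)
rows([("S+",P(0,-82,180)),("S",P(0,-82,115))])
E
```

```text
9.857226311058644
36.35 F [-0.7  0.3 -1.5] M [0.04 0.64 0.08] [ 0.56  0.75 -0.73  2.39  2.61  0.68 -0.78]
pivot local [-105.7  -82.8  205.9] lean 39.9
[222 188] 449 [(129, 2, -4, 24), (123, 2, 0, 28), (122, -6, 4, 24), (119, 6, -4, 24), (119, -2, 0, 24), (118, 6, -4, 28), (118, -2, 4, 28), (112, 2, -4, 20)]
kkkkkkkkkk.......kKKKKKKKKKKCCCCCCCCooo.....
kkkkkkkkc........CKKKKKKKKKKKCCCCCCCoooo....
kkkkkkc.........cCCKKKKKKKKKKKCCCCCCoooo....
kkkkc...........CCCCKKKKKKKKKKKCCCCCoooo....
kkcc...........CCCCCCKKKKKKKKKKCCCCCCooo....
ccc...........CCCCCCCCKKKKKKKCCCCCCCCKCoccc.
c............CCCCCCCCCCKKKKCCCCCCCCCCCCCccc.
.............CCCCCCCCCCCCCCCCCCCCCCCKCCCCccc
............cCCCCCCCCCCCCCCCCCCCCCCCCCCCCccc
............cCCCCCCCCCCCCCCCCCCCCCCCCCCoCccc
............cCCCCCCCCCCCCCCCCCCCCCKCKCCCCccc
.............CCCCCCCCCCCCCCCCCCCCCCCCCCCCccc
.............CCCCCCC....cCCCCCCCKCCCCKCCcccc
.............CCCCCCo........CCCCKCCCKCo.cccc
.............CCCCCo..........CCCCCCKCo..cccc
.............CCCCo...........cCCCCCCoo..cccc
.............cCCC............cCCCCKCo..ccccc
.............cCCo.........
[... 220 characters left out ...]
........kCKo...cccccccc
..............................Co....cccccccc
.....................................ccccccc
......................................cccccc
....................................cccccccc
......................................cccccc
.......................................ccccc
...........................................c
............................................
............................................
36.4 [0.56, 0.75, -0.73, 2.39, 2.61, 0.68, -0.78] [563.4 -71.6 200. ]
S+ [-1.64, -0.01, 1.33, 0.01, -0.01, 0.0] rows 4 0.0 0.0 [0.44, 0.77, -0.6, 2.11, 2.49, 0.46, -0.66]
S [-0.81, -0.01, 2.32, 0.01, -0.01, 0.0] rows 3 0.0 0.0 [0.45, 0.92, -0.64, 2.13, 2.58, 0.61, -0.69]
```

>>> {"fn": "move_arm", "kwargs": {
  "deltas": [
    [-0.1,0,0.08,0,0,0,1],
    [-0.35,0,0.28,0,0,0,1],
    [-0.65,0,0.53,0,0,0,1],
    [-0.95,0,0.77,0,0,0,1],
    [-1.25,0,1.01,0,0,0,1],
    [-1.5,0,1.21,0,0,0,1],
    [-1.64,0,1.33,0,0,0,1],
    [-1.64,0,1.33,0,0,0,1],
    [-1.64,0,1.33,0,0,0,1],
    [-1.58,0,1.4,0,0,0,1],
    [-1.45,0,1.56,0,0,0,1],
    [-1.3,0,1.74,0,0,0,1],
    [-1.15,0,1.91,0,0,0,1],
    [-1,0,2.09,0,0,0,1],
    [-0.9,0,2.21,0,0,0,1],
    [-0.86,0,2.26,0,0,0,1],
    [-0.86,0,2.26,0,0,0,1]
  ]
}}

```text
t: 38.1
tool_pos: [669.0, -63.9, 141.0]
orientation: [-0.035, 0.939, 0.013, 0.341]
force: [0.4, -0.1, -1.7]
finger_gap: 9.9
finger_force: 30.0
```

```bash
python3 - <<'E'
from pf import *
print(bot.get_obs()["finger_gap"]); rep(40,range(-30,51,4),range(-12,13,4),range(16,50,4),up=-2,dn=30,lf=24,rt=20)
P=lambda x,y,z:pose(stand(x,y,z),ST[2],40,gz=28)
rows([("S",P(0,-82,115)),("bk",piv(-80,-82,240,40))])
E
```

```text
9.923462261970974
38.1 F [ 0.4 -0.1 -1.7] M [-0.08  0.66 -0.02] [ 0.45  0.91 -0.64  2.13  2.58  0.6  -0.69]
pivot local [  0.4 -82.  147.1] lean 40.0
[255 211] 389 [(-55, -18, -12, 48), (-56, -22, -8, 48), (-58, -22, -12, 44), (-61, -22, -12, 40), (-64, -22, -8, 44), (-69, -26, -12, 36), (-70, -26, -8, 40), (-72, -18, -12, 44)]
38.15 [0.45, 0.91, -0.64, 2.13, 2.58, 0.6, -0.69] [669.3 -63.9 141.6]
S [0.07, -0.0, 0.06, 0.0, 0.0, 0.0] rows 1 0.0 0.0 [0.45, 0.92, -0.64, 2.13, 2.58, 0.61, -0.7]
bk [0.05, -0.0, -2.45, 0.0, 0.0, 0.0] rows 5 0.0 0.0 [0.53, 0.67, -0.69, 2.3, 2.53, 0.52, -0.73]
```

>>> {"fn": "move_arm", "kwargs": {
  "deltas": [
    [0.02,0,0.02,0,0,0,1],
    [0.04,0,0.04,0,0,0,1],
    [0.06,0,0.06,0,0,0,1],
    [0.08,0,0.09,0,0,0,1],
    [0.08,0,0.09,0,0,0,1]
  ]
}}

```text
t: 38.65
tool_pos: [669.1, -63.9, 137.2]
orientation: [-0.035, 0.939, 0.012, 0.343]
force: [-6.1, -0.9, 8.4]
finger_gap: 9.8
finger_force: 30.0
```

```bash
python3 - <<'E'
from pf import *
o=bot.get_obs(); print(o["force"],o["tool_pos"])
E
```

```text
[-6.09771023 -0.88427368  8.43022796] [669.10034903 -63.93974616 137.16952748]
```

>>> {"fn": "move_arm", "kwargs": {
  "deltas": [
    [-0.02,0,-0.02,0,0,0,1],
    [-0.02,0,-0.02,0,0,0,0.9],
    [-0.02,0,-0.02,0,0,0,0.7],
    [-0.02,0,-0.02,0,0,0,0.3],
    [-0.02,0,-0.02,0,0,0,0],
    [-0.02,0,-0.02,0,0,0,0],
    [-0.02,0,-0.02,0,0,0,0],
    [-0.02,0,-0.02,0,0,0,0],
    [0,0,-0.3,0,0,0,0],
    [0,0,-0.7,0,0,0,0],
    [0,0,-1.2,0,0,0,0],
    [0,0,-1.7,0,0,0,0],
    [0,0,-2.2,0,0,0,0],
    [0,0,-2.4,0,0,0,0],
    [0,0,-2.4,0,0,0,0]
  ]
}}

```text
t: 40.15
tool_pos: [591.5, -69.9, 228.9]
orientation: [-0.035, 0.939, 0.012, 0.342]
force: [0.8, 0.5, 0.8]
finger_gap: 87.9
finger_force: 0.0
```

```bash
python3 - <<'E'
from chk import *
o=log(); print(o["t"],o["tool_pos"],o["qpos"].round(2))
hung(40,-82); hung(75,82)
im=bot.snapshot("top"); h=cv2.cvtColor(im,cv2.COLOR_BGR2HSV)
# switch lever tip at joint angle: base (534.4,338.2), yaw
for n in("top","scene"): print(n,[(t,w(n,d["xyz"]).round().tolist(),round(d["confidence"],2)) for t in("switch_base","switch_tip") for d in bot.spot_in(t,n)])
SW=np.array([534.4,338.2,0]);ys=-.051
for a in (-.5,.5): print(a,SW+R.from_euler('z',ys).apply([80*np.sin(a),0,22+80*np.cos(a)]))
s=R.from_euler('z',ys)
for a in(-.5,): print(proj("top",SW+s.apply([80*np.sin(a),0,22+80*np.cos(a)])),"seen",crop("top",(48,353)))
E
```

```text
40.15 [591.50154183 -69.91595941 228.91654362] [ 0.53  0.68 -0.69  2.3   2.54  0.53 -0.73]
scene [(49, 12, 0, -74, 115), (48, 12, 4, -82, 124), (47, 12, 4, -82, 127), (47, 12, 0, -78, 118), (45, 12, 4, -86, 127)]
scene [(196, 0, 4, 78, 121), (196, 0, 0, 86, 112), (195, 0, 0, 82, 115), (195, 0, -4, 90, 109), (194, 0, 4, 82, 121)]
top [('switch_base', [529.0, 335.0, 28.0], 0.69), ('switch_base', [567.0, -359.0, 16.0], 0.64), ('switch_base', [487.0, 231.0, 29.0], 0.55), ('switch_tip', [510.0, 339.0, 107.0], 0.63), ('switch_tip', [464.0, 241.0, 103.0], 0.38)]
scene [('switch_base', [682.0, -67.0, 121.0], 0.72), ('switch_base', [547.0, 329.0, 23.0], 0.63), ('switch_base', [466.0, 241.0, 77.0], 0.6), ('switch_tip', [464.0, 243.0, 96.0], 0.56), ('switch_tip', [683.0, -16.0, 156.0], 0.32)]
-0.5 [496.09582553 340.15520836  92.20660495]
0.5 [572.70417447 336.24479164  92.20660495]
[[152.29551819 239.75224214]] seen [151.625 237.875]
```

```bash
python3 - <<'E'
from pf import *
im=bot.snapshot("scene"); cv2.imwrite("pics/raw_end1.png",im); i0=cv2.imread("pics/scene0.png"); d=cv2.absdiff(i0,im).max(2)>14
c=proj("scene",[stand(0,-82,119)])[0].astype(int)
M={th:render("scene",boxes(40),stand(0,-82,115),R.from_euler('z',ST[2])*R.from_euler('y',np.radians(th))) for th in(0,)}
for y in range(c[1]-18,c[1]+22): print("".join(("#" if M[0][y,x] else "c") if d[y,x] else ("o" if M[0][y,x] else ".") for x in range(c[0]-22,c[0]+24)),"".join("%x"%(im[y,x].max()//16) for x in range(c[0]-22,c[0]+24)))
def sw(x,y,z,a): t=tool(-.05,np.radians(a)); return np.array([x,y,z]),t*rz
for a in (15,25):
    print(a); rows([("v1",sw(500,100,270,35)),("v2",sw(455,341,230,a)),("dn",sw(455,341,92,a)),("push",sw(562,336,92,a)),("bk",sw(520,338,95,a)),("up",sw(480,338,250,a))])
E
```

```text
....cccccc.........cccccccccc.........c...cccc 76666667773333333235766666676345679abba55567aa
....cccccc.........cccccccccc........c....cccc 77666677773333333235766666666333344579655678aa
....cccccc.........cccccccccc.............cccc 7777667777333333323577667766645333333455577999
....cccccc.........cccccccccc............c.ccc 7667677777333333333577777666666665533355669998
.....ccccc.........cccccccccc............cc.c. 77766777773333333334777766679bbbba664355689998
.....ccccc.........cccccccccc...........ccccc. 7666777777433333332477777778cbbbcbb84356689985
....cccccc.....oooo.cccccccccc...........cc.c. 766777777743333333347766767bdcbcbcb53367889885
....ccccccc....oooo###ccccccc..........cccc... 66777777774333333236c977679dccbbbb753467888855
...cccccccc...ooooo#######cc..........c...cc.. 67777777775333333336bbbbaaccbbbbba553378888854
...cccccccc...oooooo#########.c.c.....ccc..... 6777777777533333323479bbbbcc8a9bb6553489888544
..ccccccccc...oooooo#####o#####.......c.cc.... 6777777777533333332366678bc7678b85543488985444
..ccccccccc...oooooo###o#######.....c..ccc.... 6677777777533333332
[... 3303 characters left out ...]
-0.71, 1.86, 0.91, 0.83, -0.08]
25
40.55 [0.53, 0.69, -0.69, 2.3, 2.54, 0.53, -0.73] [592.3 -69.5 227. ]
v1 [0.67, 3.52, -1.68, 0.72, 0.83, 0.94] rows 7 0.0 0.0 [-0.03, 0.48, -0.64, 2.4, 1.89, 0.64, -0.8]
v2 [1.59, 8.39, -1.41, 0.64, 2.49, 1.0] rows 9 0.0 0.0 [-0.5, 0.65, -0.68, 2.05, 1.27, 0.81, -0.55]
dn [3.37, 8.39, 0.7, 0.64, 2.49, 1.0] rows 5 0.0 0.0 [-0.57, 0.91, -0.59, 2.13, 1.7, 0.81, -1.0]
push [1.74, 8.13, 2.07, 0.64, 2.49, 1.0] rows 4 0.0 0.0 [-0.45, 0.93, -0.52, 1.91, 1.59, 0.71, -0.65]
bk [2.34, 8.23, 1.49, 0.64, 2.49, 1.0] rows 2 0.0 0.0 [-0.5, 0.91, -0.54, 2.0, 1.64, 0.74, -0.78]
up [0.96, 8.29, -1.4, 0.64, 2.49, 1.0] rows 6 0.0 0.0 [-0.47, 0.62, -0.64, 1.98, 1.19, 0.8, -0.41]
```

>>> {"fn": "move_arm", "kwargs": {
  "deltas": [
    [0,0.1,-0.3,0.1,0.1,0.1,0.5],
    [0.05,0.4,-0.7,0.2,0.2,0.2,1],
    [0.15,0.9,-1.1,0.3,0.3,0.3,1],
    [0.3,1.5,-1.4,0.4,0.4,0.5,1],
    [0.45,2.2,-1.6,0.5,0.6,0.65,1],
    [0.55,2.9,-1.65,0.6,0.7,0.8,1],
    [0.67,3.52,-1.68,0.72,0.83,0.94,1],
    [0.67,3.52,-1.68,0.72,0.83,0.94,1]
  ]
}}

```text
t: 41.35
tool_pos: [499.2, 107.0, 270.8]
orientation: [0.019, 0.953, -0.004, 0.301]
force: [-0.1, 0.1, 0.4]
finger_gap: 25.7
finger_force: 0.0
```

```bash
python3 - <<'E'
from pf import *
o=log(); print(o["t"],o["tool_pos"],o["qpos"].round(2))
im=bot.snapshot("scene"); tp=bot.snapshot("top"); cv2.imwrite("pics/e_s.png",im); cv2.imwrite("pics/e_t.png",tp)
# edge-based fit: gradient magnitude along projected face edges
FE=[]
def edges(leg):
    E=[]
    for x in(-30,30):
        E+=[((x,-30,-leg),(x,-30,4)),((x,-30,4),(x,30,4)),((x,-30,-leg),(x,30,-leg))]
    E+=[((-30,y,4),(30,y,4)) for y in(-30,30)]+[((s,-30,-leg),(s,-30,0)) for s in(-26,26)]+[((-26,-30,0),(26,-30,0))]
    E+=[((-25,-5,44),(25,-5,44)),((-25,-5,4),(-25,-5,44)),((25,-5,4),(25,-5,44)),((-25,5,44),(25,5,44))]
    return E
def efit(img,n,leg,y,ths=range(-15,19,3)):
    G=cv2.GaussianBlur(cv2.cvtColor(img,cv2.COLOR_BGR2GRAY),(0,0),.6).astype(np.float32); gx=cv2.Sobel(G,5,1,0);gy=cv2.Sobel(G,5,0,1); res=[]
    E=edges(leg); P=np.vstack([np.linspace(a,b,25) for a,b in E]); 
    for th in ths:
        r=R.from_euler('z',ST[2])*R.from_euler('y',np.radians(th))
        for x in range(-12,13,3):
            for yy in range(y-6,y+7,3):
                for z in range(109,125,3):
                    q=proj(n,r.apply(P)+stand(x,yy,z)).reshape(-1,25,2); t=q[:,-1]-q[:,0]; nn=np.c_[-t[:,1],t[:,0]]/(np.linalg.norm(t,axis=1)[:,None]+1e-6)
                    m=[cv2.remap(g,q[...,0].astype(np.float32),q[...,1].astype(np.float32),1) for g in(gx,gy)]
                    v=np.abs(m[0]*nn[:,:1]+m[1]*nn[:,1:]); res.append((float(np.minimum(v,150).mean().round(2)),th,x,yy,z))
    res.sort(reverse=True); print(n,leg,res[:5]); b={}
    for s in res: b.setdefault(s[1],s[0])
    print(sorted(b.items()))
efit(im,"scene",40,-80); efit(im,"scene",75,82); efit(tp,"top",40,-80); efit(tp,"top",75,82)
def sw(x,y,z,a): t=tool(-.05,np.radians(a)); return np.array([x,y,z]),t*rz
rows([("v2",sw(455,341,230,20)),("dn",sw(455,341,92,20))])
E
```

```text
41.35 [499.24147265 106.95747898 270.77397492] [-0.05  0.48 -0.63  2.4   1.9   0.63 -0.81]
scene 40 [(67.17, 0, 0, -74, 109), (66.38, 0, 3, -80, 115), (66.21, 0, 0, -74, 112), (65.92, 0, 3, -80, 118), (65.87, 0, 0, -77, 112)]
[(-15, 49.09), (-12, 51.31), (-9, 56.2), (-6, 60.47), (-3, 64.94), (0, 67.17), (3, 63.34), (6, 62.97), (9, 63.18), (12, 61.12), (15, 60.4), (18, 59.47)]
scene 75 [(105.5, 0, 3, 82, 118), (105.04, 0, 0, 88, 112), (103.18, 0, 6, 79, 124), (103.14, 0, 6, 76, 124), (103.04, 0, 3, 79, 118)]
[(-15, 88.67), (-12, 89.47), (-9, 93.53), (-6, 96.79), (-3, 101.03), (0, 105.5), (3, 98.09), (6, 98.44), (9, 100.88), (12, 99.44), (15, 93.13), (18, 90.47)]
top 40 [(97.42, -9, -3, -83, 121), (97.36, -9, -3, -83, 118), (96.67, -9, -3, -83, 124), (96.34, -9, -3, -83, 115), (95.65, -12, -3, -83, 118)]
[(-15, 84.36), (-12, 95.65), (-9, 97.42), (-6, 95.15), (-3, 87.38), (0, 81.37), (3, 77.56), (6, 78.95), (9, 76.28), (12, 73.62), (15, 68.45), (18, 64.07)]
top 75 [(101.07, -6, 0, 82, 112), (100.76, -6, 0, 82, 115), (100.13, -6, 0, 82, 109), (99.7, -6, 0, 82, 118), (98.21, -6, 0, 82, 121)]
[(-15, 89.91), (-12, 89.99), (-9, 96.27), (-6, 101.07), (-3, 86.68), (0, 78.61), (3, 72.27), (6, 67.26), (9, 64.03), (12, 61.76), (15, 59.95), (18, 58.72)]
41.45 [-0.04, 0.48, -0.63, 2.4, 1.9, 0.63, -0.81] [499.6 101.1 270.2]
v2 [1.38, 4.75, 0.02, 0.01, 2.5, 0.03] rows 9 0.0 0.0 [-0.46, 0.65, -0.67, 1.99, 1.12, 0.78, -0.37]
dn [2.96, 4.75, 2.28, 0.01, 2.5, 0.03] rows 5 0.0 0.0 [-0.56, 0.88, -0.53, 2.08, 1.57, 0.68, -0.83]
```

>>> {"fn": "move_arm", "kwargs": {
  "deltas": [
    [0.1,0.3,0,0,0.15,0,1],
    [0.25,0.8,0,0,0.4,0,1],
    [0.4,1.4,0,0,0.7,0,1],
    [0.55,2,0,0,1,0,1],
    [0.75,2.6,0,0,1.35,0,1],
    [0.95,3.2,0,0,1.7,0,1],
    [1.1,3.8,0,0,2,0,1],
    [1.25,4.35,0,0,2.3,0,1],
    [1.38,4.75,0.02,0,2.5,0,1],
    [1.38,4.75,0.02,0,2.5,0,1],
    [1.38,4.75,0.02,0,2.5,0,1]
  ]
}}

```text
t: 42.55
tool_pos: [456.4, 337.5, 229.3]
orientation: [0.025, 0.984, -0.006, 0.174]
force: [0.7, 0.2, -1.0]
finger_gap: 0.6
finger_force: 0.0
```

```bash
python3 - <<'E'
from pf import *
o=log(); im=bot.snapshot("scene"); tp=bot.snapshot("top")
def dark(img,n,p,rad=9):
    # dark ball blob near predicted pixel
    c=proj(n,[p])[0]; m=((img.max(2)<70)*255).astype(np.uint8); k,l,s,ce=cv2.connectedComponentsWithStats(m); 
    print(n,"pred",c.round(1),[(ce[i].round(1).tolist(),int(s[i,4])) for i in range(1,k) if np.hypot(*(ce[i]-c))<14])
b=np.array([496.1,340.2,92.2]); dark(im,"scene",b); dark(tp,"top",b)
print(o["finger_gap"])
def sw(x,y,z,a): t=tool(-.05,np.radians(a)); return np.array([x,y,z]),t*rz
rows([("dn",sw(450,341,92,20)),("push1",sw(500,339,94,20)),("push",sw(562,336,92,20)),("push+",sw(572,336,92,20))])
E
```

```text
scene pred [267.4 144.7] []
top pred [152.3 239.8] [([154.7, 233.5], 101)]
0.6482980554910021
42.65 [-0.45, 0.65, -0.67, 1.99, 1.12, 0.78, -0.37] [456.3 337.2 229.6]
dn [1.06, 0.08, 2.54, -0.03, 0.01, -0.01] rows 5 0.0 0.0 [-0.56, 0.88, -0.54, 2.09, 1.58, 0.68, -0.85]
push1 [0.11, 0.09, 2.85, -0.03, 0.01, -0.01] rows 2 0.0 0.0 [-0.51, 0.89, -0.51, 1.99, 1.49, 0.65, -0.66]
push [-1.04, 0.09, 3.31, -0.03, 0.01, -0.01] rows 3 0.0 0.0 [-0.44, 0.92, -0.5, 1.85, 1.39, 0.64, -0.43]
push+ [-1.23, 0.11, 3.38, -0.03, 0.01, -0.01] rows 1 0.0 0.0 [-0.43, 0.93, -0.5, 1.83, 1.37, 0.65, -0.39]
```

>>> {"fn": "move_arm", "kwargs": {
  "deltas": [
    [0.2,0.05,0.4,0,0,0,1],
    [0.5,0.08,1.1,0,0,0,1],
    [0.8,0.08,1.8,0,0,0,1],
    [1,0.08,2.35,0,0,0,1],
    [1.06,0.08,2.54,0,0,0,1],
    [1.06,0.08,2.54,0,0,0,1],
    [0.75,0.09,2.64,0,0,0,1],
    [0.43,0.09,2.74,0,0,0,1],
    [0.11,0.09,2.85,0,0,0,1],
    [-0.2,0.09,2.97,0,0,0,1],
    [-0.5,0.09,3.09,0,0,0,1],
    [-0.75,0.09,3.19,0,0,0,1],
    [-0.9,0.09,3.25,0,0,0,1],
    [-0.9,0.09,3.25,0,0,0,1]
  ]
}}

```text
t: 44.05
tool_pos: [548.8, 339.5, 92.1]
orientation: [0.024, 0.985, -0.004, 0.17]
force: [-10.5, 0.6, -0.5]
finger_gap: 0.3
finger_force: 4.9
```

```bash
python3 - <<'E'
from pf import *
o=log(); print(o["t"],o["tool_pos"],o["force"])
def sw(x,y,z,a): t=tool(-.05,np.radians(a)); return np.array([x,y,z]),t*rz
rows([("push",sw(562,336,92,20)),("push+",sw(574,336,92,20))])
E
```

```text
44.05 [548.77804341 339.45632888  92.08804931] [-10.53050518   0.55859652  -0.46560716]
44.05 [-0.45, 0.92, -0.51, 1.87, 1.39, 0.64, -0.46] [548.8 339.5  92.1]
push [-0.25, -0.06, 0.09, 0.01, -0.08, 0.02] rows 1 0.0 0.0 [-0.44, 0.92, -0.5, 1.85, 1.39, 0.64, -0.43]
push+ [-0.48, -0.04, 0.17, 0.01, -0.08, 0.02] rows 1 0.0 0.0 [-0.42, 0.93, -0.51, 1.82, 1.36, 0.65, -0.39]
```

>>> {"fn": "move_arm", "kwargs": {
  "deltas": [
    [-0.06,0,0.02,0,0,0,1],
    [-0.06,0,0.02,0,0,0,1],
    [0.2,0,-0.1,0,0,0,1],
    [0.6,0,-0.25,0,0,0,1],
    [0.8,0,-0.4,0,0,0,1],
    [0.6,0,-1,0,0,0,1],
    [0.4,0,-1.6,0,0,0,1],
    [0.2,0,-2.3,0,0,0,1],
    [0,0,-3,0,0,0,1],
    [0,0,-3.6,0,0,0,1],
    [0,0,-4,0,0,0,1],
    [0,0,-4,0,0,0,1]
  ]
}}

```text
t: 45.25
tool_pos: [485.3, 343.9, 284.6]
orientation: [0.024, 0.984, -0.002, 0.176]
force: [0.0, 0.8, 0.1]
finger_gap: 0.3
finger_force: 0.0
```

```bash
python3 - <<'E'
from pf import *
o=log(); print(o["t"],o["tool_pos"],o["force"])
im=bot.snapshot("scene"); tp=bot.snapshot("top"); cv2.imwrite("pics/f_s.png",im); cv2.imwrite("pics/f_t.png",tp)
for nm,a in (("off",-.5),("on",.5)):
    p=np.array([534.4,338.2,0])+R.from_euler('z',-.051).apply([80*np.sin(a),0,22+80*np.cos(a)])
    for n,i in(("top",tp),("scene",im)):
        c=proj(n,[p])[0].round().astype(int); print(nm,n,c,"dark px",int((i[c[1]-4:c[1]+5,c[0]-4:c[0]+5].max(2)<60).sum()))
print("lamp brightness",cv2.imread("pics/scene0.png")[190:250,250:280].mean(),im[190:250,250:280].mean())
for n in("top","scene"): print(n,[(t,w(n,d["xyz"]).round().tolist(),round(d["confidence"],2)) for t in("switch_tip","short_cover","tall_cover","tape","parts_bin","carton","bottle") for d in bot.spot_in(t,n)])
c=proj("top",[[572,336,92]])[0].astype(int); h=tp.max(2)
for y in range(c[1]-10,c[1]+28): print("".join("%x"%(h[y,x]//16) for x in range(c[0]-16,c[0]+16)))
E
```

```text
45.25 [485.30181249 343.8671714  284.57381119] [0.00823396 0.81405711 0.11849413]
off top [152 240] dark px 27
off scene [267 145] dark px 0
on top [154 216] dark px 48
on scene [285 150] dark px 27
lamp brightness 99.20759259259259 94.93111111111111
top [('switch_tip', [464.0, 240.0, 104.0], 0.47), ('switch_tip', [566.0, 337.0, 104.0], 0.46), ('switch_tip', [646.0, 95.0, 117.0], 0.2), ('short_cover', [663.0, -66.0, 117.0], 0.75), ('tall_cover', [648.0, 95.0, 118.0], 0.9), ('tall_cover', [739.0, -295.0, 84.0], 0.77), ('tape', [568.0, 337.0, 102.0], 0.62), ('tape', [672.0, 19.0, 349.0], 0.15), ('parts_bin', [569.0, -359.0, 16.0], 0.68), ('carton', [800.0, 82.0, 80.0], 0.81), ('bottle', [785.0, -44.0, 86.0], 0.88)]
scene [('switch_tip', [464.0, 240.0, 95.0], 0.38), ('short_cover', [683.0, -66.0, 122.0], 0.55), ('short_cover', [553.0, 333.0, 25.0], 0.42), ('tall_cover', [748.0, -310.0, 80.0], 0.96), ('tall_cover', [668.0, 97.0, 122.0], 0.74), ('tape', [490.0, -4.0, 22.0], 0.54), ('parts_bin', [562.0, -346.0, 29.0], 0.69), ('carton', [815.0, 69.0, 79.0], 0.84), ('bottle', [803.0, -56.0, 
[... 567 characters left out ...]
7752244
66666666555667877653587777542343
66666666665656877753587666542343
66666666666656875554365345542344
66666666656655873355223234542344
66666666665555762356323334542333
66666666666556753345444434542333
66666666666566754444444435542343
66666666666666753444444435542344
66666666666666753333444335542334
66666666656566763333333247642444
66766666666567776666666678732434
67766666666667777777777778732434
77777666667667777777777778722433
55555566666667777777777777623433
22222246666668877777787544432333
11100037666667987788886101132333
22221245666666655555663000135555
22222343566654334432220000146666
22222233454433333221111110146666
22222223333222222222222221146666
11111224555545542112222222146656
```

```bash
python3 - <<'E'
from pf import *
def cen(f,c):
    g=cv2.imread(f).max(2).astype(float)[c[1]-7:c[1]+8,c[0]-7:c[0]+8]; wt=np.clip(60-g,0,None)
    yy,xx=np.mgrid[c[1]-7:c[1]+8,c[0]-7:c[0]+8]; return (xx*wt).sum()/wt.sum(),(yy*wt).sum()/wt.sum()
S=lambda a:proj("top",[np.array([534.4,338.2,0])+R.from_euler('z',-.051).apply([80*np.sin(a),0,22+80*np.cos(a)])])[0].round(1)
print("off meas",cen("pics/top0.png",(152,238)),"pred",S(-.5)); print("on meas",cen("pics/f_t.png",(154,216)),"pred",S(.5),S(.4),S(.3))
E
```

```text
off meas (np.float64(152.34766454352442), np.float64(237.20329087048833)) pred [152.3 239.8]
on meas (np.float64(153.5337528604119), np.float64(216.5520594965675)) pred [153.6 216.5] [153.3 218.6] [152.9 220.8]
```

```bash
python3 -c "
from rig import bot
print(bot.hand_in())"
```

```text
the job is handed in; nothing more can be done
None
```

I handed the job in at about 45 s. By my last measurements both covers hang flat astride the bar, the tall one on the switch's side, and the lever is pushed over to its far stop. Two grips slipped: the tall cover pitched about 75° in the gripper and I had to level it on the bar, and I picked the short one up a second time. Nothing fell. I never confirmed in a picture that the light came on.

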